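Put the sculpture studio's tools back on their shadow boards

ROBOT

A 7-joint arm with a two-finger parallel gripper is mounted at the origin on the work surface. World frame = base frame: x ahead of the robot, y to its left, z up, the work surface at z = 0. Lengths are in m, angles in rad, forces in N, time in s.
With the tool pointing down it reaches from about 0.4 to 0.85 m from the base axis. Payload 4.5 kg.
Tool frame: the origin (TCP) lies midway between the tips of the shut fingers; the grasp point (between the pads) lies 19 mm behind it; z points along the fingers, y is the direction in which the jaws open and shut (so a half turn about z gives the same grasp; the last joint's range is limited). The gripper opens to 88 mm and grips with 3 to 60 N. Pads are 18 mm wide; open, the fingers measure 123 mm over their backs; the gripper's body (75 mm by 187 mm) begins 45 mm behind the grasp point.
Start: joints at [-1.242, 0.689, -0.195, 1.565, 0.157, 0.902, -0.215], TCP at [0.182, 0.598, 0.239] pointing down, gripper open.
Joint ranges: [-3.01, 3.01], [-0.46, 2.08], [-1.47, 1.51], [0.13, 2.56], [-1, 4.14], [0.04, 2.09], [-2.66, 2.66]. Speed limits (rad/s): [2.57, 2.57, 3.14, 3.14, 3.14, 3.14, 3.14].

INTERFACE

Orientations are given as a unit quaternion [x, y, z, w].
In Python, from plant import r gives the robot as it stands.
- The arm moves only by the tool play_rows, never from a script. Its argument "targets" is a list of rows, each an object of numbers: "jaw": the closure, from 0 (fully open) to 1 (shut); "dx", "dy", "dz": the shift along the tool's x, y, z in m; "yaw": the turn about the tool's z in rad. A call has exactly 5 rows; each row shifts and turns the pose as measured when the row begins, along the tool's axes as they then stand; what a row does not reach is not made up. A row lasts 1/10 s, in which the tool goes at most 50 mm and 8.59 degrees, less where a joint would pass 70% of its speed; a pose out of reach is approached as far as the arm can. A call with a gripper value outside its range is refused whole. The fingers move at their own pace and stop on an object; "squeeze" is the grip in N (left out, the last holds). Time passes only in rows, so rows that do not move let the fingers close, or fill a call up. It gives the time, the measured TCP pose, the force and the opening at its end, in the units of the state.
- r.get_state(): the state, without advancing time (a new reading comes with each control period).
- r.snapshot(name): name is "side" or "top"; returns a dict with "frame" (400x640x3 uint8, red, green, blue), "z_map" (400x640 float32, m along the optical axis (not along the pixel's ray), 0 where there is no reading), "mtx" (3x3 intrinsics, pixels), "position" and "orientation" of the camera in the world. Camera axes: x right, y up, looking along -z (the intrinsics and any distortion apply to the point x, -y, -z); pixel columns grow to the right and rows downward; lengths in m; the calibration is good to about 2 mm. A picture is of the moment at which its call begins.
- r.finish_job(): hands the job in, once; it reports no verdict.
The state is a dict: "clock": time; "q": joint angles; "qd": joint speeds; "joint_torque": joint torques, N m; "tool_pos": TCP position; "eef_rot": TCP orientation; "contact_force": force on the tool from outside, world axes, zero at the start; "moment": the same for the moment, N m; "opening": opening from 0.0 (shut) to 1.0 (fully open).
Only numpy, scipy, OpenCV 4.12 (cv2) and the standard library are available. Lean on these libraries where they do the work, as an engineer would, in place of code of your own. Each camera call takes 0.05 s, during which the arm holds its last target.

TASK

Clear up the bench: put each of the four tools (cork sanding block, plaster float, double-ended spatula, wax tin) on the small board that bears its own silhouette, lying flat or standing upright as it is now, centred on the silhouette and lined up with it (either way round), and let go. Leave the amber jar and the terracotta pot where they are.

Things in the scene. Friction and masses are not known exactly. Their poses are not given: they have to be found in the camera images.
- sanding_block: Loose cork sanding block with a red patch on top: a plain cuboid 90 mm long (x), 50 mm wide (y), 32 mm high; 0.08 to 0.17 kg. Grip it across its 50 mm width. Origin: centre of the underside; x along its length, y across, z up. Alike after half a turn about z.
- float: Loose plaster float: a flat pale wooden sole with round ends, 110 mm long (x), 60 mm wide (y), 8 mm thick, lying flat, with a solid upright blue grip bar on top, 76 mm long (x), 24 mm wide (y), from 8 to 46 mm above the origin; 0.14 to 0.28 kg. Grip the bar across its 24 mm width. Origin: centre of the underside; x along its length, y across, z up. Alike after half a turn about z.
- spatula: Loose double-ended spatula lying flat, a dumbbell from above: green handle in the middle, 66 mm long (x), 20 mm wide (y), 22 mm high; round dark wooden blades (34 mm diameter, 8 mm thick) centred 53 mm either side; 140 mm overall; 0.06 to 0.13 kg. Grip the handle across its 20 mm. Origin: centre of the underside; x along its length, y across, z up. Alike after half a turn about z.
- tin: Loose round wax tin, closed, aluminium with a yellow lid, 58 mm in diameter, 42 mm high, standing upright; 0.15 to 0.31 kg. Its turn about z is of no account. Origin: centre of the underside, z up.
- pad_block: Shadow board with a red rectangular silhouette (96 x 56 mm), the place of the sanding block. Board 116 mm (x) by 76 mm (y). Fixed flat board lying on the bench, 6 mm thick, its top at z = +6 mm of its origin. Origin: centre of the underside, exactly below the centre of the silhouette. x along the long side of the silhouette, z up.
- pad_float: Shadow board with a blue round-ended silhouette (116 x 66 mm), the place of the plaster float. Board 134 mm (x) by 84 mm (y). Fixed flat board lying on the bench, 6 mm thick, its top at z = +6 mm of its origin. Origin: centre of the underside, exactly below the centre of the silhouette. x along the length of the silhouette, z up.
- pad_spatula: Shadow board with a green dumbbell silhouette (146 mm long, ends 40 mm wide), the place of the spatula. Board 160 mm (x) by 60 mm (y). Fixed flat board lying on the bench, 6 mm thick, its top at z = +6 mm of its origin. Origin: centre of the underside, exactly below the centre of the silhouette. x along the length of the silhouette, z up.
- pad_tin: Shadow board with a yellow round silhouette (64 mm diameter), the place of the tin. Board 84 mm square. Fixed flat board lying on the bench, 6 mm thick, its top at z = +6 mm of its origin. Origin: centre of the underside, exactly below the centre of the silhouette. z up.
- jar: Bystander, to be left alone: loose amber glass jar with a white cap and a paper label, 64 mm in diameter, 85 mm high, standing beyond the work. Origin: centre of the underside.
- pot: Bystander, to be left alone: loose empty terracotta pot, 84 mm across, 75 mm high, standing beyond the work. Origin: centre of the underside.
There are look-alikes about, which are no part of the job. What is shaped like the sanding_block but pink or purple is not meant.

How it is judged:
At the end, for the whole second after the job is handed in: Each of the four tools rests on its own board (underside within about 4 mm of the board's top face), its centre within 12 mm of the silhouette's centre, not tilted more than 0.1 rad, its length within 0.2 rad of the silhouette's (either way round; the round tin in any turn), released and at rest (horizontal distance between sanding_block and pad_block below 0.012 m and z of sanding_block in the frame of pad_block between 0.003 and 0.01 m and angle between each of sanding_block, float, spatula, tin's own z axis and vertical below 0.1 rad and linear speed of each of sanding_block, float, spatula, tin below 0.02 m/s and angular speed of each of sanding_block, float, spatula, tin below 0.2 rad/s and angle between the x axis of sanding_block and the x axis of pad_block, either way round below 0.2 rad and horizontal distance between float and pad_float below 0.012 m and z of float in the frame of pad_float between 0.003 and 0.01 m and angle between the x axis of float and the x axis of pad_float, either way round below 0.2 rad and horizontal distance between spatula and pad_spatula below 0.012 m and z of spatula in the frame of pad_spatula between 0.003 and 0.01 m and angle between the x axis of spatula and the x axis of pad_spatula, either way round below 0.2 rad and horizontal distance between tin and pad_tin below 0.012 m and z of tin in the frame of pad_tin between 0.003 and 0.01 m); the robot touches nothing.
It fails at once if the amber jar is pushed more than 25 mm or knocked over (distance of jar from where it was at the start of the episode above 0.025 m or angle between jar's own z axis and vertical above 0.3 rad).
It fails at once if the terracotta pot is pushed more than 25 mm or knocked over (distance of pot from where it was at the start of the episode above 0.025 m or angle between pot's own z axis and vertical above 0.3 rad).
It also fails if it takes over 112 s, if anything falls off the work surface, if the arm or the gripper's body presses on something with over 40 N, if the wrist force passes 120 N, or if a joint passes its speed limit or range.

## Working session

There is one attempt and no reset: what is moved stays moved. The work goes in short steps, Python scripts to look and compute and a tool call to move; the robot and the scene stay as the last step left them, time stands still between calls to the robot, and variables do not carry over. Pictures are saved under pics/ and viewed, and the job is handed in when it is done.

Besides the shell and the picture viewer there is one more tool, called after "Request:" as name(argument=value, ...), one argument or row to a line, values as JSON. play_rows: Moves the arm, as the interface text tells. Its arguments: {"type":"object","properties":{"targets":{"type":"array"},"squeeze":{"type":"number"}},"required":["targets"]}

```bash
ls; mkdir -p pics; python3 - <<'E'
from plant import r
import cv2,numpy as np
print(r.get_state())
for n in("side","top"):
    s=r.snapshot(n); np.savez("%s0.npz"%n,**s)
    cv2.imwrite("pics/%s0.png"%n,s["frame"][:,:,::-1]); print(n,s["mtx"],s["position"],s["orientation"])
    print([k for k in s])
E
```

```text
pics
{'clock': 0.0, 'q': array([-1.2422091 ,  0.6899747 , -0.1945169 ,  1.56634657,  0.15729467,
        0.90248897, -0.21507714]), 'qd': array([ 0.00179166,  0.0009874 , -0.00015989, -0.00228174,  0.00042321,
       -0.00020407, -0.00105926]), 'joint_torque': array([-2.41857524e-04, -5.27558577e+01, -1.26683548e+00, -1.53429973e+01,
       -5.26543683e-02,  6.59255980e-03,  1.69938462e-04]), 'tool_pos': array([0.18144597, 0.5974215 , 0.23791522]), 'eef_rot': array([ 1.46807766e-01,  9.89164620e-01, -9.10401289e-04, -7.12154841e-05]), 'contact_force': array([0.18705865, 0.47089189, 0.22899767]), 'moment': array([ 0.02146681,  0.03671136, -0.01344644]), 'opening': 1.0009288359023405}
side [[463.32772697   0.         330.06166366]
 [  0.         463.32772697 200.67235517]
 [  0.           0.           1.        ]] [ 0.19556378 -1.07811859  0.69093725] [ 0.48283428 -0.09469621 -0.1472152   0.85803926]
['frame', 'z_map', 'mtx', 'position', 'orientation']
top [[401.00401344   0.         322.45416962]
 [  0.         401.00401344 202.38509863]
 [  0.           0.           1.        ]] [ 0.46700647 -0.05893607  1.03151676] [ 0.04799486 -0.04396878 -0.69725819  0.71385871]
['frame', 'z_map', 'mtx', 'position', 'orientation']
```

View pics/top0.png

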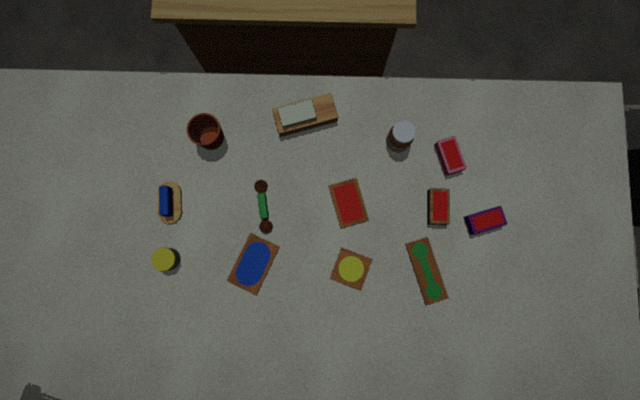

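View pics/side0.png

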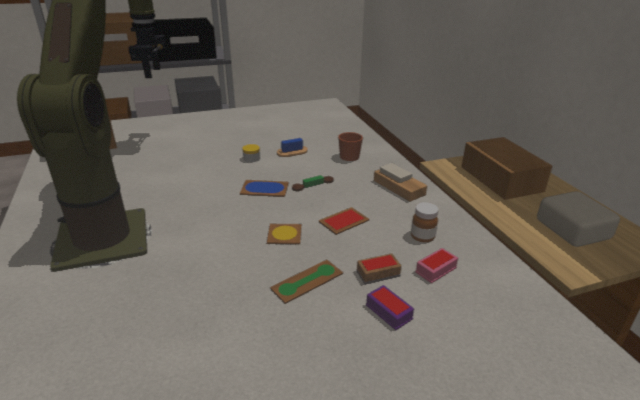

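The top view shows the tools: the cork block at (439,207), with pink and purple look-alikes at (451,155) and (486,221). The float is at (169,203), the spatula at (263,206) and the tin at (165,260). The boards are red at (349,203), blue at (254,264), yellow at (351,268) and green at (427,270). The jar is at (402,135) and the pot at (206,132).

```bash
cat > h.py <<'E'
import cv2,numpy as np
from scipy.spatial.transform import Rotation as R
def rays(s,uv):
    uv=np.atleast_2d(np.asarray(uv,float)); K=s["mtx"]
    d=np.stack([(uv[:,0]-K[0,2])/K[0,0],-(uv[:,1]-K[1,2])/K[1,1],-np.ones(len(uv))],1)
    return np.asarray(s["position"]),R.from_quat(s["orientation"]).apply(d)
def plane(s,uv,z):
    o,d=rays(s,uv); return o+d*((z-o[2])/d[:,2])[:,None]
def depth(s,uv):
    o,d=rays(s,uv); uv=np.asarray(uv).astype(int); return o+d*s["z_map"][uv[:,1],uv[:,0]][:,None]
def mask(s,hue,smin=110,vmin=40):
    h=cv2.cvtColor(s["frame"],cv2.COLOR_RGB2HSV).astype(int)
    lo,hi=hue; H=h[...,0]
    m=((H>=lo)&(H<=hi)) if lo<=hi else ((H>=lo)|(H<=hi))
    return (m&(h[...,1]>=smin)&(h[...,2]>=vmin)).astype(np.uint8)
HUES=dict(red=(172,5),blue=(108,125),green=(50,80),yellow=(24,33))
def blobs(s,hue,amin=60,**k):
    n,l,st,c=cv2.connectedComponentsWithStats(mask(s,hue,**k))
    return [(c[i],st[i,4],np.argwhere(l==i)[:,::-1]) for i in range(1,n) if st[i,4]>=amin]
def fit(P):
    # centre, long axis direction, size of the min area rect (mm) in world xy
    (c,sz,a)=cv2.minAreaRect((P[:,:2]*1000).astype(np.float32)); a=np.radians(a)
    if sz[0]<sz[1]: a+=np.pi/2; sz=sz[::-1]
    m=P.mean(0)
    return np.array(c)/1000,m[:2],(a+np.pi/2)%np.pi-np.pi/2,np.array(sz)
E
cat > meas.py <<'E'
from h import *
import sys
for n in("top","side"):
    s=dict(np.load(n+"0.npz"))
    for col,hue in HUES.items():
        for c,a,uv in blobs(s,hue,30):
            D=depth(s,uv); z=np.median(D[:,2])
            zz=min([.006,.022,.032,.042,.046],key=lambda t:abs(t-z))
            f=fit(plane(s,uv,zz))
            print(n,col,c.round(1),a,"z %.4f->%.3f"%(z,zz),"rect",f[0].round(4),"mean",f[1].round(4),"ang %.3f"%f[2],f[3].round(1))
E
python3 meas.py
```

```text
top red [451.8 154.1] 442 z 0.0336->0.032 rect [ 0.7298 -0.3786] mean [ 0.7296 -0.3786] ang 0.324 [76.4 38.6]
top red [348.3 202.4] 793 z 0.0072->0.006 rect [ 0.6029 -0.1182] mean [ 0.6027 -0.1181] ang 0.309 [96.5 56.2]
top red [439.5 205.7] 416 z 0.0335->0.032 rect [ 0.5966 -0.3467] mean [ 0.5963 -0.3454] ang -0.012 [73.9 35.2]
top red [487.5 219.6] 406 z 0.0333->0.032 rect [ 0.5642 -0.4647] mean [ 0.5642 -0.4646] ang -1.252 [72.6 34.6]
top blue [163.7 200.3] 255 z 0.0466->0.046 rect [0.592  0.3422] mean [0.5921 0.3427] ang 0.120 [73.5 22.1]
top blue [252.6 263.5] 1027 z 0.0071->0.006 rect [0.4417 0.1212] mean [0.4413 0.1215] ang -0.398 [113.6  64.6]
top green [262.4 205.2] 183 z 0.0225->0.022 rect [0.5882 0.1006] mean [0.5883 0.1005] ang 0.165 [64.9 18.2]
top green [426.7 270.8] 562 z 0.0068->0.006 rect [ 0.4342 -0.3181] mean [ 0.4336 -0.3181] ang 0.321 [143.4  37.5]
top yellow [163.2 258.9] 438 z 0.0428->0.042 rect [0.4478 0.3341] mean [0.448  0.3347] ang -1.547 [56.9 53.3]
top yellow [350.9 268.5] 518 z 0.0071->0.006 rect [ 0.4347 -0.1263] mean [ 0.4346 -0.1272] ang -1.547 [63.2 
[... 190 characters left out ...]
0.7275 -0.3801] ang 0.331 [85.4 46.8]
side red [378.7 262.4] 328 z 0.0338->0.032 rect [ 0.597  -0.3438] mean [ 0.5965 -0.3441] ang -0.006 [73.7 36.7]
side red [390.1 300.7] 444 z 0.0340->0.032 rect [ 0.5652 -0.463 ] mean [ 0.5651 -0.464 ] ang -1.247 [73.5 35.7]
side blue [291.  142.3] 99 z 0.0435->0.042 rect [0.5795 0.3337] mean [0.5852 0.3344] ang 0.624 [95.2 51.8]
side blue [264.1 186.9] 326 z 0.0077->0.006 rect [0.4399 0.1231] mean [0.4396 0.1223] ang -0.440 [109.  60.]
side green [312.8 178.7] 46 z 0.0228->0.022 rect [0.5853 0.0974] mean [0.5854 0.0977] ang 0.171 [60.2 14.1]
side green [305.4 279.7] 405 z 0.0076->0.006 rect [ 0.4337 -0.3171] mean [ 0.4314 -0.318 ] ang 0.331 [141.1  34.4]
```

```bash
cat > go.py <<'E'
# usage: go.py x y z objangle  -> remaining move in tool axes
from plant import r
from h import *
import sys
x,y,z,a=map(float,sys.argv[1:5]); st=r.get_state()
Rm=R.from_quat(st["eef_rot"]); d=Rm.inv().apply(np.array([x,y,z])-st["tool_pos"])
M=Rm.as_matrix(); cur=np.arctan2(M[1,1],M[0,1])
e=(a+np.pi/2-cur+np.pi/2)%np.pi-np.pi/2
print("t %.1f"%st["clock"],"dxyz mm",(d*1000).round(1),"yaw %.3f"%-e,"tilt",M[:,2].round(3),"pos",st["tool_pos"].round(4),"q",st["q"].round(2),"F",st["contact_force"].round(1),"open %.3f"%st["opening"])
E
python3 go.py .448 .334 .12 -0.295
```

```text
t 0.1 dxyz mm [-331.6 -174.5  118.3] yaw 0.000 tilt [-0.    -0.002 -1.   ] pos [0.1815 0.5975 0.238 ] q [-1.24  0.69 -0.19  1.57  0.16  0.9  -0.22] F [-0.8 -0.6  0.2] open 0.995
```

Request:
play_rows(
  targets=[
    {"jaw": 0,"dx": -0.036,"dy": -0.019,"dz": 0.01,"yaw": 0},
    {"jaw": 0,"dx": -0.036,"dy": -0.019,"dz": 0.01,"yaw": 0},
    {"jaw": 0,"dx": -0.036,"dy": -0.019,"dz": 0.01,"yaw": 0},
    {"jaw": 0,"dx": -0.036,"dy": -0.019,"dz": 0.01,"yaw": 0},
    {"jaw": 0,"dx": -0.036,"dy": -0.019,"dz": 0.01,"yaw": 0},
  ],
  squeeze=25,
)

```text
clock: 0.6
tool_pos: [0.3229, 0.4569, 0.1851]
eef_rot: [0.139, 0.99, 0.002, -0.003]
contact_force: [0.4, 0.2, -1.3]
opening: 0.998
```

```bash
python3 go.py .448 .334 .12 -0.295
```

```text
t 0.6 dxyz mm [-154.6  -83.8   63.8] yaw 0.015 tilt [-0.006  0.005 -1.   ] pos [0.3229 0.4569 0.1851] q [-0.9   0.68 -0.22  1.82  0.21  0.66  0.05] F [ 0.4  0.2 -1.3] open 0.998
```

Request:
play_rows(
  targets=[
    {"jaw": 0,"dx": -0.036,"dy": -0.019,"dz": 0.014,"yaw": 0.015},
    {"jaw": 0,"dx": -0.036,"dy": -0.019,"dz": 0.014,"yaw": 0},
    {"jaw": 0,"dx": -0.036,"dy": -0.019,"dz": 0.014,"yaw": 0},
    {"jaw": 0,"dx": -0.036,"dy": -0.019,"dz": 0.014,"yaw": 0},
    {"jaw": 0,"dx": -0.012,"dy": -0.007,"dz": 0.01,"yaw": 0},
  ],
)

```text
clock: 1.1
tool_pos: [0.4555, 0.3226, 0.1141]
eef_rot: [0.15, 0.989, 0.0, -0.002]
contact_force: [-0.0, 0.2, -0.5]
opening: 1.001
```

```bash
python3 go.py .448 .334 .07 -0.295; python3 - <<'E'
from plant import r
import cv2
s=r.snapshot("side");cv2.imwrite("pics/side1.png",s["frame"][:,:,::-1])
s=r.snapshot("top");cv2.imwrite("pics/top1.png",s["frame"][:,:,::-1])
E
```

```text
t 1.1 dxyz mm [10.3  8.7 44.1] yaw -0.006 tilt [-0.005  0.001 -1.   ] pos [0.4555 0.3226 0.1141] q [-0.57  0.79 -0.21  1.87  0.29  0.52  0.29] F [-0.   0.2 -0.5] open 1.001
```

View pics/top1.png

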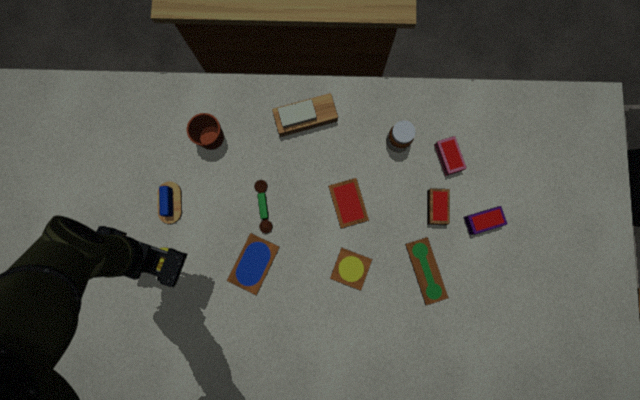

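The arm now covers the tin, with yellow showing between the fingers at about (162,262). It overshot by about 10 mm, so I'll correct that and go down.

Request:
play_rows(
  targets=[
    {"jaw": 0,"dx": 0.01,"dy": 0.009,"dz": 0.01,"yaw": 0},
    {"jaw": 0,"dx": 0,"dy": 0,"dz": 0.02,"yaw": 0},
    {"jaw": 0,"dx": 0,"dy": 0,"dz": 0.01,"yaw": 0},
    {"jaw": 0},
    {"jaw": 0},
  ],
)

```text
invalid input
```

```bash
python3 go.py .448 .334 .011 -0.295
```

```text
t 1.2 dxyz mm [  7.    7.8 102.8] yaw -0.004 tilt [-0.008  0.001 -1.   ] pos [0.4531 0.3244 0.1137] q [-0.58  0.79 -0.21  1.87  0.29  0.52  0.29] F [ 0.1 -0.8  0.6] open 1.001
```

Request:
play_rows(
  targets=[
    {"jaw": 0,"dx": 0.007,"dy": 0.008,"dz": 0.01,"yaw": 0},
    {"jaw": 0,"dx": 0,"dy": 0,"dz": 0.02,"yaw": 0},
    {"jaw": 0,"dx": 0,"dy": 0,"dz": 0.02,"yaw": 0},
    {"jaw": 0,"dx": 0,"dy": 0,"dz": 0,"yaw": 0},
    {"jaw": 0,"dx": 0,"dy": 0,"dz": 0,"yaw": 0},
  ],
)

```text
clock: 1.7
tool_pos: [0.4392, 0.3499, 0.0637]
eef_rot: [0.141, 0.99, 0.006, -0.006]
contact_force: [0.2, 0.3, 0.2]
opening: 0.999
```

```bash
python3 go.py .448 .334 .011 -0.295
```

```text
t 1.7 dxyz mm [-13.6 -13.3  52.3] yaw 0.012 tilt [-0.01   0.013 -1.   ] pos [0.4392 0.3499 0.0637] q [-0.64  0.87 -0.18  1.88  0.31  0.41  0.25] F [0.2 0.3 0.2] open 0.999
```

Request:
play_rows(
  targets=[
    {"jaw": 0,"dx": 0,"dy": 0,"dz": 0,"yaw": 0},
    {"jaw": 0,"dx": 0,"dy": 0,"dz": 0,"yaw": 0},
    {"jaw": 0,"dx": 0,"dy": 0,"dz": 0,"yaw": 0},
    {"jaw": 0,"dx": 0,"dy": 0,"dz": 0,"yaw": 0},
    {"jaw": 0,"dx": 0,"dy": 0,"dz": 0,"yaw": 0},
  ],
)

```text
clock: 2.2
tool_pos: [0.4386, 0.3538, 0.0669]
eef_rot: [0.139, 0.99, 0.008, -0.005]
contact_force: [1.1, 0.6, 0.7]
opening: 1.001
```

```bash
python3 go.py .448 .334 .011 -0.295
```

```text
t 2.2 dxyz mm [-15.2 -17.3  55.5] yaw 0.015 tilt [-0.008  0.018 -1.   ] pos [0.4386 0.3538 0.0669] q [-0.64  0.87 -0.18  1.88  0.31  0.41  0.25] F [1.1 0.6 0.7] open 1.001
```

```bash
python3 - <<'E'
from plant import r
import numpy as np
for i in range(4):
    s=r.get_state(); print(s["clock"],s["tool_pos"].round(5),s["q"].round(4),s["qd"].round(3))
    r.snapshot("top")
E
```

```text
2.2 [0.43858 0.35382 0.06691] [-0.6421  0.8681 -0.1839  1.881   0.3086  0.4112  0.2462] [ 0.004 -0.008  0.001  0.002 -0.001  0.    -0.   ]
2.25 [0.43864 0.35377 0.06689] [-0.6421  0.8681 -0.1838  1.881   0.3086  0.4112  0.2462] [ 0.     0.005  0.001  0.     0.001 -0.001  0.001]
2.3 [0.4386  0.3537  0.06678] [-0.6421  0.8683 -0.1838  1.881   0.3086  0.4112  0.2462] [-0.     0.006 -0.001  0.001  0.001 -0.001  0.001]
2.35 [0.4385  0.35364 0.06665] [-0.6421  0.8685 -0.1838  1.8811  0.3086  0.4112  0.2462] [-0.002  0.004  0.     0.    -0.    -0.    -0.001]
```

Request:
play_rows(
  targets=[
    {"jaw": 0,"dx": -0.005,"dy": -0.006,"dz": 0,"yaw": 0.005},
    {"jaw": 0,"dx": -0.005,"dy": -0.006,"dz": 0,"yaw": 0.005},
    {"jaw": 0,"dx": -0.005,"dy": -0.005,"dz": 0,"yaw": 0.005},
    {"jaw": 0,"dx": 0,"dy": 0,"dz": 0,"yaw": 0},
    {"jaw": 0,"dx": 0,"dy": 0,"dz": 0,"yaw": 0},
  ],
)

```text
clock: 2.9
tool_pos: [0.4495, 0.3297, 0.0658]
eef_rot: [0.148, 0.989, 0.007, -0.005]
contact_force: [0.8, -0.7, 0.5]
opening: 1.003
```

```bash
python3 go.py .448 .334 .011 -0.295
```

```text
t 2.9 dxyz mm [ 2.   2.9 54.9] yaw -0.003 tilt [-0.008  0.016 -1.   ] pos [0.4495 0.3297 0.0658] q [-0.6   0.87 -0.18  1.9   0.32  0.4   0.26] F [ 0.8 -0.7  0.5] open 1.003
```

Request:
play_rows(
  targets=[
    {"jaw": 0,"dx": 0.002,"dy": 0.003,"dz": 0.01,"yaw": 0},
    {"jaw": 0,"dx": 0,"dy": 0,"dz": 0.015,"yaw": 0},
    {"jaw": 0,"dx": 0,"dy": 0,"dz": 0.015,"yaw": 0},
    {"jaw": 0,"dx": 0,"dy": 0,"dz": 0.005,"yaw": 0},
    {"jaw": 0,"dx": 0,"dy": 0,"dz": 0,"yaw": 0},
  ],
)

```text
clock: 3.4
tool_pos: [0.4472, 0.3368, 0.0178]
eef_rot: [0.147, 0.989, 0.009, -0.005]
contact_force: [-0.6, -0.7, 0.0]
opening: 0.999
```

```bash
python3 go.py .448 .334 .011 -0.295
```

```text
t 3.4 dxyz mm [-1.7 -2.5  6.7] yaw -0.001 tilt [-0.008  0.019 -1.   ] pos [0.4472 0.3368 0.0178] q [-0.63  0.95 -0.15  1.9   0.33  0.31  0.24] F [-0.6 -0.7  0. ] open 0.999
```

Good. Down the last bit, then close.

Request:
play_rows(
  targets=[
    {"jaw": 0,"dx": -0.001,"dy": -0.002,"dz": 0.005,"yaw": 0},
    {"jaw": 0,"dx": 0,"dy": 0,"dz": 0,"yaw": 0},
    {"jaw": 1,"dx": 0,"dy": 0,"dz": 0,"yaw": 0},
    {"jaw": 1,"dx": 0,"dy": 0,"dz": 0,"yaw": 0},
    {"jaw": 1,"dx": 0,"dy": 0,"dz": 0,"yaw": 0},
  ],
  squeeze=25,
)

```text
clock: 3.9
tool_pos: [0.448, 0.3355, 0.0135]
eef_rot: [0.147, 0.989, 0.01, -0.005]
contact_force: [-0.2, 0.3, -0.3]
opening: 0.75
```

Request:
play_rows(
  targets=[
    {"jaw": 1,"dx": 0,"dy": 0,"dz": 0,"yaw": 0},
    {"jaw": 1,"dx": 0,"dy": 0,"dz": 0,"yaw": 0},
    {"jaw": 1,"dx": 0,"dy": 0,"dz": 0,"yaw": 0},
    {"jaw": 1,"dx": 0,"dy": 0,"dz": 0,"yaw": 0},
    {"jaw": 1,"dx": 0,"dy": 0,"dz": 0,"yaw": 0},
  ],
)

```text
clock: 4.4
tool_pos: [0.4481, 0.3355, 0.0138]
eef_rot: [0.147, 0.989, 0.01, -0.005]
contact_force: [0.1, 0.0, -0.5]
opening: 0.647
```

```bash
python3 go.py .4347 -.1267 .12 -0.295
```

```text
t 4.4 dxyz mm [-120.5 -444.1 -115.7] yaw -0.001 tilt [-0.007  0.021 -1.   ] pos [0.4481 0.3355 0.0138] q [-0.63  0.96 -0.14  1.9   0.34  0.29  0.24] F [ 0.1  0.  -0.5] open 0.647
```

Request:
play_rows(
  targets=[
    {"jaw": 1,"dx": 0,"dy": 0,"dz": -0.02,"yaw": 0},
    {"jaw": 1,"dx": -0.004,"dy": -0.015,"dz": -0.03,"yaw": 0},
    {"jaw": 1,"dx": -0.009,"dy": -0.035,"dz": -0.025,"yaw": 0},
    {"jaw": 1,"dx": -0.011,"dy": -0.04,"dz": -0.01,"yaw": 0},
    {"jaw": 1,"dx": -0.011,"dy": -0.04,"dz": 0,"yaw": 0},
  ],
)

```text
clock: 4.9
tool_pos: [0.4438, 0.2043, 0.0975]
eef_rot: [0.141, 0.99, 0.014, -0.005]
contact_force: [1.2, -0.4, -2.7]
opening: 0.644
```

```bash
python3 go.py .4347 -.1267 .12 -0.295
```

```text
t 4.9 dxyz mm [ -83.5 -319.6  -31.7] yaw 0.011 tilt [-0.005  0.028 -1.   ] pos [0.4438 0.2043 0.0975] q [-0.38  0.76 -0.2   2.09  0.38  0.31  0.39] F [ 1.2 -0.4 -2.7] open 0.644
```

Request:
play_rows(
  targets=[
    {"jaw": 1,"dx": -0.011,"dy": -0.042,"dz": -0.005,"yaw": 0.01},
    {"jaw": 1,"dx": -0.011,"dy": -0.042,"dz": -0.005,"yaw": 0},
    {"jaw": 1,"dx": -0.011,"dy": -0.042,"dz": 0,"yaw": 0},
    {"jaw": 1,"dx": -0.011,"dy": -0.042,"dz": 0,"yaw": 0},
    {"jaw": 1,"dx": -0.011,"dy": -0.042,"dz": 0,"yaw": 0},
  ],
)

```text
clock: 5.4
tool_pos: [0.4359, -0.0202, 0.1024]
eef_rot: [0.145, 0.989, 0.014, -0.003]
contact_force: [0.7, -0.1, -2.2]
opening: 0.64
```

```bash
python3 go.py .4347 -.1267 .08 -0.295
```

```text
t 5.4 dxyz mm [ -29.6 -102.9   19.4] yaw 0.004 tilt [-0.002  0.029 -1.   ] pos [ 0.4359 -0.0202  0.1024] q [ 0.1   0.73 -0.22  2.23  0.55  0.23  0.68] F [ 0.7 -0.1 -2.2] open 0.640
```

Request:
play_rows(
  targets=[
    {"jaw": 1,"dx": -0.01,"dy": -0.033,"dz": 0.004,"yaw": 0},
    {"jaw": 1,"dx": -0.007,"dy": -0.025,"dz": 0.004,"yaw": 0},
    {"jaw": 1,"dx": -0.004,"dy": -0.015,"dz": 0.004,"yaw": 0},
    {"jaw": 1,"dx": -0.003,"dy": -0.008,"dz": 0.004,"yaw": 0},
    {"jaw": 1,"dx": 0,"dy": 0,"dz": 0,"yaw": 0},
  ],
)

```text
clock: 5.9
tool_pos: [0.4329, -0.1166, 0.083]
eef_rot: [0.152, 0.988, 0.011, -0.004]
contact_force: [-0.0, 0.4, -2.4]
opening: 0.643
```

```bash
python3 go.py .4347 -.1267 .04 -0.295
```

```text
t 5.9 dxyz mm [ -5.2 -10.   42.7] yaw -0.010 tilt [-0.005  0.023 -1.   ] pos [ 0.4329 -0.1166  0.083 ] q [ 0.31  0.78 -0.22  2.2   0.62  0.23  0.81] F [-0.   0.4 -2.4] open 0.643
```

Request:
play_rows(
  targets=[
    {"jaw": 1,"dx": -0.003,"dy": -0.005,"dz": 0.01,"yaw": 0},
    {"jaw": 1,"dx": -0.001,"dy": -0.003,"dz": 0.012,"yaw": -0.005},
    {"jaw": 1,"dx": 0,"dy": 0,"dz": 0.012,"yaw": 0},
    {"jaw": 1,"dx": 0,"dy": 0,"dz": 0.005,"yaw": 0},
    {"jaw": 1,"dx": 0,"dy": 0,"dz": 0,"yaw": 0},
  ],
)

```text
clock: 6.4
tool_pos: [0.4367, -0.1196, 0.0413]
eef_rot: [0.145, 0.989, 0.013, -0.003]
contact_force: [0.8, -0.3, -2.7]
opening: 0.644
```

```bash
python3 go.py .4347 -.1267 .02 -0.295;  python3 - <<'E'
from plant import r
import cv2
s=r.snapshot("side");cv2.imwrite("pics/side2.png",cv2.resize(s["frame"][100:300,180:480,::-1],(800,533)))
E
```

```text
t 6.4 dxyz mm [-0.3 -8.  21.1] yaw 0.004 tilt [-0.002  0.027 -1.   ] pos [ 0.4367 -0.1196  0.0413] q [ 0.26  0.87 -0.12  2.2   0.67  0.11  0.79] F [ 0.8 -0.3 -2.7] open 0.644
```

View pics/side2.png

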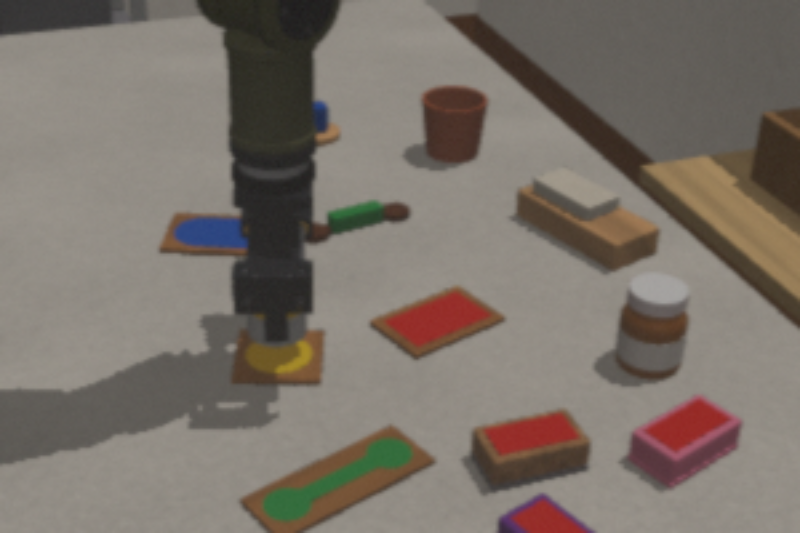

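The tin hangs just above its yellow silhouette. Joint 6 is at 0.11 and its limit is 0.04, so I go down slowly and watch it.

Request:
play_rows(
  targets=[
    {"jaw": 1,"dx": 0,"dy": -0.004,"dz": 0.003,"yaw": 0},
    {"jaw": 1,"dx": 0,"dy": -0.002,"dz": 0.003,"yaw": 0},
    {"jaw": 1,"dx": 0,"dy": 0,"dz": 0.002,"yaw": 0},
    {"jaw": 1,"dx": 0,"dy": 0,"dz": 0,"yaw": 0},
    {"jaw": 1,"dx": 0,"dy": 0,"dz": 0,"yaw": 0},
  ],
)

```text
clock: 6.95
tool_pos: [0.4358, -0.1252, 0.0338]
eef_rot: [0.145, 0.989, 0.013, -0.002]
contact_force: [-0.0, -0.5, -2.5]
opening: 0.641
```

```bash
python3 go.py .4347 -.1267 .02 -0.295
```

```text
t 7.0 dxyz mm [ 0.6 -2.2 13.8] yaw 0.005 tilt [ 0.001  0.027 -1.   ] pos [ 0.4358 -0.1252  0.0338] q [ 0.26  0.88 -0.1   2.2   0.69  0.08  0.78] F [-0.  -0.5 -2.5] open 0.641
```

Request:
play_rows(
  targets=[
    {"jaw": 1,"dx": 0,"dy": -0.002,"dz": 0.002,"yaw": 0},
    {"jaw": 1,"dx": 0,"dy": 0,"dz": 0.002,"yaw": 0},
    {"jaw": 1,"dx": 0,"dy": 0,"dz": 0.002,"yaw": 0},
    {"jaw": 1,"dx": 0,"dy": 0,"dz": 0,"yaw": 0},
    {"jaw": 1,"dx": 0,"dy": 0,"dz": 0,"yaw": 0},
  ],
)

```text
clock: 7.45
tool_pos: [0.4354, -0.1271, 0.0274]
eef_rot: [0.145, 0.989, 0.014, -0.001]
contact_force: [1.0, 0.3, -1.8]
opening: 0.64
```

```bash
python3 go.py .4347 -.1267 .02 -0.295; python3 -c "
from plant import r;print(r.get_state()['q'])"
```

```text
t 7.5 dxyz mm [0.8 0.  7.4] yaw 0.005 tilt [ 0.001  0.027 -1.   ] pos [ 0.4354 -0.1271  0.0274] q [ 0.26  0.9  -0.09  2.2   0.71  0.06  0.77] F [ 1.   0.3 -1.8] open 0.640
[ 0.2554801   0.89602557 -0.08720261  2.20405472  0.71248473  0.06298822
  0.76971258]
```

Request:
play_rows(
  targets=[
    {"jaw": 1,"dx": -0.002,"dy": 0,"dz": 0.002,"yaw": 0},
    {"jaw": 1,"dx": 0,"dy": 0,"dz": 0.002,"yaw": 0},
    {"jaw": 1,"dx": 0,"dy": 0,"dz": 0,"yaw": 0},
    {"jaw": 1,"dx": 0,"dy": 0,"dz": 0,"yaw": 0},
    {"jaw": 1,"dx": 0,"dy": 0,"dz": 0,"yaw": 0},
  ],
)

```text
clock: 7.95
tool_pos: [0.4377, -0.1275, 0.023]
eef_rot: [0.144, 0.989, 0.014, -0.001]
contact_force: [0.7, 0.1, -2.7]
opening: 0.641
```

```bash
python3 go.py .4347 -.1267 .02 -0.295; python3 -c "
from plant import r;print(r.get_state()['q'])"
```

```text
t 8.0 dxyz mm [ 3.1 -0.2  3. ] yaw 0.005 tilt [ 0.001  0.027 -1.   ] pos [ 0.4377 -0.1275  0.023 ] q [ 0.25  0.91 -0.08  2.2   0.72  0.06  0.76] F [ 0.7  0.1 -2.7] open 0.641
[ 0.25308823  0.90588628 -0.08342343  2.1978526   0.72323183  0.05829363
  0.75975422]
```

Request:
play_rows(
  targets=[
    {"jaw": 1,"dx": 0,"dy": 0,"dz": 0.002,"yaw": 0},
    {"jaw": 1,"dx": 0,"dy": 0,"dz": 0.001,"yaw": 0},
    {"jaw": 1,"dx": 0,"dy": 0,"dz": 0,"yaw": 0},
    {"jaw": 1,"dx": 0,"dy": 0,"dz": 0,"yaw": 0},
    {"jaw": 1,"dx": 0,"dy": 0,"dz": 0,"yaw": 0},
  ],
)

```text
clock: 8.45
tool_pos: [0.4378, -0.1274, 0.02]
eef_rot: [0.144, 0.989, 0.014, -0.001]
contact_force: [0.2, 0.9, -2.7]
opening: 0.641
```

```bash
python3 go.py .4347 -.1267 .02 -0.295; python3 -c "
from plant import r;print(r.get_state()['q'])"
```

```text
t 8.4 dxyz mm [ 3.2 -0.2  0.1] yaw 0.005 tilt [ 0.002  0.027 -1.   ] pos [ 0.4378 -0.1274  0.02  ] q [ 0.25  0.91 -0.08  2.2   0.76  0.05  0.72] F [ 0.2  0.9 -2.7] open 0.641
[ 0.24917483  0.91241416 -0.0774029   2.19830902  0.75909978  0.04963112
  0.72391775]
```

Now open partway, then rise.

Request:
play_rows(
  targets=[
    {"jaw": 0,"dx": 0,"dy": 0,"dz": 0,"yaw": 0},
    {"jaw": 0,"dx": 0,"dy": 0,"dz": 0,"yaw": 0},
    {"jaw": 0,"dx": 0,"dy": 0,"dz": 0,"yaw": 0},
    {"jaw": 0,"dx": 0,"dy": 0,"dz": 0,"yaw": 0},
    {"jaw": 0,"dx": 0,"dy": 0,"dz": -0.002,"yaw": 0},
  ],
)

```text
clock: 8.95
tool_pos: [0.438, -0.1275, 0.0223]
eef_rot: [0.144, 0.989, 0.014, -0.001]
contact_force: [0.8, -0.8, 1.0]
opening: 1.0
```

```bash
python3 go.py .592 .3424 .15 0.12
```

```text
t 8.9 dxyz mm [ -12.6  497.5 -114.6] yaw -0.410 tilt [ 0.002  0.027 -1.   ] pos [ 0.438  -0.1275  0.0223] q [ 0.25  0.91 -0.08  2.2   0.76  0.06  0.72] F [ 0.8 -0.8  1. ] open 1.000
```

Request:
play_rows(
  targets=[
    {"jaw": 0,"dx": 0,"dy": 0,"dz": -0.01,"yaw": 0},
    {"jaw": 0,"dx": 0,"dy": 0,"dz": -0.02,"yaw": 0},
    {"jaw": 0,"dx": 0,"dy": 0,"dz": -0.03,"yaw": 0},
    {"jaw": 0,"dx": 0,"dy": 0,"dz": -0.03,"yaw": 0},
    {"jaw": 0,"dx": 0,"dy": 0,"dz": -0.02,"yaw": 0},
  ],
)

```text
clock: 9.45
tool_pos: [0.4357, -0.13, 0.1344]
eef_rot: [0.143, 0.99, 0.013, -0.004]
contact_force: [-0.2, -0.4, -0.3]
opening: 0.998
```

```bash
python3 go.py .5966 -.3455 .12 -0.01
```

```text
t 9.4 dxyz mm [-215.5 -161.4    7.9] yaw -0.278 tilt [-0.005  0.026 -1.   ] pos [ 0.4357 -0.13    0.1344] q [ 0.48  0.69 -0.43  2.14  0.62  0.43  0.85] F [-0.2 -0.4 -0.3] open 0.998
```

Request:
play_rows(
  targets=[
    {"jaw": 0,"dx": -0.03,"dy": -0.025,"dz": 0,"yaw": -0.06},
    {"jaw": 0,"dx": -0.035,"dy": -0.033,"dz": 0,"yaw": -0.06},
    {"jaw": 0,"dx": -0.032,"dy": -0.036,"dz": 0,"yaw": -0.06},
    {"jaw": 0,"dx": -0.032,"dy": -0.038,"dz": 0,"yaw": -0.06},
    {"jaw": 0,"dx": -0.015,"dy": -0.02,"dz": 0.005,"yaw": -0.01},
  ],
)

```text
clock: 9.95
tool_pos: [0.5542, -0.3073, 0.1304]
eef_rot: [0.01, 1.0, 0.013, -0.001]
contact_force: [0.6, -0.0, -0.9]
opening: 1.003
```

```bash
python3 go.py .5966 -.3455 .07 -0.01
```

```text
t 9.9 dxyz mm [-43.3 -38.9  59.4] yaw -0.010 tilt [-0.001  0.025 -1.   ] pos [ 0.5542 -0.3073  0.1304] q [ 0.77  0.9  -0.62  1.6   0.62  0.85  1.46] F [ 0.6 -0.  -0.9] open 1.003
```

Request:
play_rows(
  targets=[
    {"jaw": 0,"dx": -0.015,"dy": -0.014,"dz": 0.01,"yaw": -0.005},
    {"jaw": 0,"dx": -0.015,"dy": -0.013,"dz": 0.015,"yaw": 0},
    {"jaw": 0,"dx": -0.009,"dy": -0.007,"dz": 0.015,"yaw": 0},
    {"jaw": 0,"dx": -0.003,"dy": -0.002,"dz": 0.01,"yaw": 0},
    {"jaw": 0,"dx": 0,"dy": 0,"dz": 0,"yaw": 0},
  ],
)

```text
clock: 10.45
tool_pos: [0.595, -0.3507, 0.0761]
eef_rot: [0.012, 1.0, 0.012, -0.002]
contact_force: [-1.0, 0.8, -0.8]
opening: 1.003
```

```bash
python3 go.py .5966 -.3455 .01 -0.01
```

```text
t 10.4 dxyz mm [-1.8  3.7 66.2] yaw -0.014 tilt [-0.003  0.023 -1.   ] pos [ 0.595  -0.3507  0.0761] q [ 0.76  1.04 -0.6   1.43  0.64  0.89  1.52] F [-1.   0.8 -0.8] open 1.003
```

Request:
play_rows(
  targets=[
    {"jaw": 0,"dx": -0.001,"dy": 0.002,"dz": 0.01,"yaw": -0.01},
    {"jaw": 0,"dx": -0.001,"dy": 0.001,"dz": 0.016,"yaw": 0},
    {"jaw": 0,"dx": 0,"dy": 0,"dz": 0.016,"yaw": 0},
    {"jaw": 0,"dx": 0,"dy": 0,"dz": 0.008,"yaw": 0},
    {"jaw": 0,"dx": 0,"dy": 0,"dz": 0,"yaw": 0},
  ],
)

```text
clock: 10.95
tool_pos: [0.5958, -0.3438, 0.0232]
eef_rot: [0.005, 1.0, 0.012, -0.002]
contact_force: [-0.1, 0.0, 0.3]
opening: 1.001
```

```bash
python3 go.py .5966 -.3455 .01 -0.01
```

```text
t 10.9 dxyz mm [-0.9 -2.  13.1] yaw 0.000 tilt [-0.004  0.024 -1.   ] pos [ 0.5958 -0.3438  0.0232] q [ 0.74  1.1  -0.56  1.45  0.69  0.81  1.5 ] F [-0.1  0.   0.3] open 1.001
```

Request:
play_rows(
  targets=[
    {"jaw": 0,"dx": -0.001,"dy": -0.002,"dz": 0.007,"yaw": 0},
    {"jaw": 0,"dx": 0,"dy": 0,"dz": 0.005,"yaw": 0},
    {"jaw": 0,"dx": 0,"dy": 0,"dz": 0,"yaw": 0},
    {"jaw": 1,"dx": 0,"dy": 0,"dz": 0,"yaw": 0},
    {"jaw": 1,"dx": 0,"dy": 0,"dz": 0,"yaw": 0},
  ],
)

```text
clock: 11.45
tool_pos: [0.5974, -0.346, 0.0108]
eef_rot: [0.005, 1.0, 0.012, -0.002]
contact_force: [0.6, -0.5, 0.8]
opening: 0.843
```

Request:
play_rows(
  targets=[
    {"jaw": 1,"dx": 0,"dy": 0,"dz": 0,"yaw": 0},
    {"jaw": 1,"dx": 0,"dy": 0,"dz": 0,"yaw": 0},
    {"jaw": 1,"dx": 0,"dy": 0,"dz": 0,"yaw": 0},
    {"jaw": 1,"dx": 0,"dy": 0,"dz": 0,"yaw": 0},
    {"jaw": 1,"dx": 0,"dy": 0,"dz": 0,"yaw": 0},
  ],
)

```text
clock: 11.95
tool_pos: [0.5979, -0.3462, 0.0118]
eef_rot: [0.005, 1.0, 0.012, -0.001]
contact_force: [0.8, 0.7, -0.9]
opening: 0.566
```

```bash
python3 go.py .6027 -.118 .1 .309
```

```text
t 11.9 dxyz mm [ -2.3 230.2 -82.9] yaw -0.319 tilt [-0.002  0.023 -1.   ] pos [ 0.5979 -0.3462  0.0118] q [ 0.73  1.12 -0.56  1.44  0.7   0.8   1.49] F [ 0.8  0.7 -0.9] open 0.566
```

Request:
play_rows(
  targets=[
    {"jaw": 1,"dx": 0,"dy": 0,"dz": -0.02,"yaw": 0},
    {"jaw": 1,"dx": 0,"dy": 0.015,"dz": -0.03,"yaw": -0.04},
    {"jaw": 1,"dx": -0.004,"dy": 0.035,"dz": -0.025,"yaw": -0.07},
    {"jaw": 1,"dx": -0.008,"dy": 0.04,"dz": -0.01,"yaw": -0.07},
    {"jaw": 1,"dx": -0.01,"dy": 0.04,"dz": 0,"yaw": -0.07},
  ],
)

```text
clock: 12.45
tool_pos: [0.6072, -0.2233, 0.1062]
eef_rot: [-0.116, 0.993, 0.008, 0.001]
contact_force: [0.8, 0.0, -1.3]
opening: 0.561
```

```bash
python3 go.py .6027 -.118 .06 .309
```

```text
t 12.4 dxyz mm [-19.8 102.8  47.8] yaw -0.076 tilt [-0.001  0.015 -1.   ] pos [ 0.6072 -0.2233  0.1062] q [ 0.62  0.96 -0.65  1.58  0.69  0.85  1.51] F [ 0.8  0.  -1.3] open 0.561
```

Request:
play_rows(
  targets=[
    {"jaw": 1,"dx": -0.008,"dy": 0.033,"dz": 0,"yaw": -0.04},
    {"jaw": 1,"dx": -0.006,"dy": 0.026,"dz": 0.005,"yaw": -0.03},
    {"jaw": 1,"dx": -0.005,"dy": 0.016,"dz": 0.01,"yaw": 0},
    {"jaw": 1,"dx": -0.002,"dy": 0.008,"dz": 0.01,"yaw": 0},
    {"jaw": 1,"dx": 0,"dy": 0,"dz": 0.005,"yaw": 0},
  ],
)

```text
clock: 12.95
tool_pos: [0.6103, -0.125, 0.0873]
eef_rot: [-0.159, 0.987, 0.008, 0.008]
contact_force: [0.2, -0.3, -0.9]
opening: 0.563
```

```bash
python3 go.py .6027 -.118 .018 .309
```

```text
t 12.9 dxyz mm [ 6.2  8.1 69.3] yaw 0.010 tilt [ 0.013  0.018 -1.   ] pos [ 0.6103 -0.125   0.0873] q [ 0.47  0.95 -0.63  1.68  0.74  0.75  1.38] F [ 0.2 -0.3 -0.9] open 0.563
```

Request:
play_rows(
  targets=[
    {"jaw": 1,"dx": 0.003,"dy": 0.004,"dz": 0.01,"yaw": 0.005},
    {"jaw": 1,"dx": 0.002,"dy": 0.002,"dz": 0.015,"yaw": 0},
    {"jaw": 1,"dx": 0,"dy": 0,"dz": 0.014,"yaw": 0},
    {"jaw": 1,"dx": 0,"dy": 0,"dz": 0.008,"yaw": 0},
    {"jaw": 1,"dx": 0,"dy": 0,"dz": 0,"yaw": 0},
  ],
)

```text
clock: 13.45
tool_pos: [0.6031, -0.1267, 0.0365]
eef_rot: [-0.152, 0.988, 0.006, 0.007]
contact_force: [0.5, -0.7, -0.6]
opening: 0.566
```

```bash
python3 go.py .6027 -.118 .019 .309
```

```text
t 13.4 dxyz mm [-2.   8.3 17.6] yaw -0.004 tilt [ 0.012  0.013 -1.   ] pos [ 0.6031 -0.1267  0.0365] q [ 0.45  1.01 -0.56  1.71  0.81  0.65  1.31] F [ 0.5 -0.7 -0.6] open 0.566
```

Request:
play_rows(
  targets=[
    {"jaw": 1,"dx": -0.001,"dy": 0.004,"dz": 0.005,"yaw": 0},
    {"jaw": 1,"dx": 0,"dy": 0.003,"dz": 0.005,"yaw": 0},
    {"jaw": 1,"dx": 0,"dy": 0,"dz": 0.004,"yaw": 0},
    {"jaw": 1,"dx": 0,"dy": 0,"dz": 0,"yaw": 0},
    {"jaw": 1,"dx": 0,"dy": 0,"dz": 0,"yaw": 0},
  ],
)

```text
clock: 13.95
tool_pos: [0.603, -0.1194, 0.0221]
eef_rot: [-0.151, 0.988, 0.006, 0.008]
contact_force: [-0.2, -0.1, -1.2]
opening: 0.565
```

```bash
python3 go.py .6027 -.118 .018 .309
```

```text
t 13.9 dxyz mm [-0.1  1.4  4.1] yaw -0.005 tilt [ 0.013  0.013 -1.   ] pos [ 0.603  -0.1194  0.0221] q [ 0.42  1.03 -0.54  1.72  0.83  0.62  1.28] F [-0.2 -0.1 -1.2] open 0.565
```

Request:
play_rows(
  targets=[
    {"jaw": 1,"dx": 0,"dy": 0.001,"dz": 0.003,"yaw": 0},
    {"jaw": 1,"dx": 0,"dy": 0,"dz": 0.001,"yaw": 0},
    {"jaw": 1,"dx": 0,"dy": 0,"dz": 0,"yaw": 0},
    {"jaw": 0,"dx": 0,"dy": 0,"dz": 0,"yaw": 0},
    {"jaw": 0,"dx": 0,"dy": 0,"dz": 0,"yaw": 0},
  ],
)

```text
clock: 14.45
tool_pos: [0.6035, -0.1184, 0.0189]
eef_rot: [-0.151, 0.988, 0.005, 0.009]
contact_force: [0.6, 0.4, 0.6]
opening: 0.723
```

Request:
play_rows(
  targets=[
    {"jaw": 0,"dx": 0,"dy": 0,"dz": 0,"yaw": 0},
    {"jaw": 0,"dx": 0,"dy": 0,"dz": -0.01,"yaw": 0},
    {"jaw": 0,"dx": 0,"dy": 0,"dz": -0.03,"yaw": 0},
    {"jaw": 0,"dx": 0,"dy": 0,"dz": -0.03,"yaw": 0},
    {"jaw": 0,"dx": 0,"dy": 0,"dz": -0.02,"yaw": 0},
  ],
)

```text
clock: 14.95
tool_pos: [0.6003, -0.1195, 0.1106]
eef_rot: [-0.152, 0.988, 0.006, 0.006]
contact_force: [-0.0, -0.5, -0.7]
opening: 1.0
```

```bash
python3 go.py .588 .1005 .1 .165
```

```text
t 14.9 dxyz mm [-54.  213.4  13.5] yaw 0.139 tilt [ 0.01   0.014 -1.   ] pos [ 0.6003 -0.1195  0.1106] q [ 0.48  0.91 -0.64  1.7   0.72  0.77  1.37] F [-0.  -0.5 -0.7] open 1.000
```

Request:
play_rows(
  targets=[
    {"jaw": 0,"dx": -0.008,"dy": 0.03,"dz": 0,"yaw": 0.03},
    {"jaw": 0,"dx": -0.009,"dy": 0.042,"dz": 0,"yaw": 0.04},
    {"jaw": 0,"dx": -0.008,"dy": 0.045,"dz": 0,"yaw": 0.04},
    {"jaw": 0,"dx": -0.007,"dy": 0.04,"dz": 0,"yaw": 0.03},
    {"jaw": 0,"dx": -0.004,"dy": 0.025,"dz": 0.01,"yaw": 0},
  ],
)

```text
clock: 15.45
tool_pos: [0.599, 0.0647, 0.1111]
eef_rot: [-0.072, 0.997, 0.004, 0.012]
contact_force: [0.7, 0.1, 0.5]
opening: 1.002
```

```bash
python3 go.py .588 .1005 .06 .165
```

```text
t 15.4 dxyz mm [ 7.  36.7 51.2] yaw -0.021 tilt [ 0.024  0.011 -1.   ] pos [0.599  0.0647 0.1111] q [ 0.13  0.87 -0.55  1.75  0.68  0.69  0.92] F [0.7 0.1 0.5] open 1.002
```

Request:
play_rows(
  targets=[
    {"jaw": 0,"dx": 0.003,"dy": 0.013,"dz": 0.01,"yaw": -0.01},
    {"jaw": 0,"dx": 0.003,"dy": 0.01,"dz": 0.015,"yaw": -0.01},
    {"jaw": 0,"dx": 0.001,"dy": 0.006,"dz": 0.015,"yaw": 0},
    {"jaw": 0,"dx": 0,"dy": 0.002,"dz": 0.008,"yaw": 0},
    {"jaw": 0,"dx": 0,"dy": 0,"dz": 0,"yaw": 0},
  ],
)

```text
clock: 15.95
tool_pos: [0.5887, 0.1051, 0.066]
eef_rot: [-0.088, 0.996, 0.007, 0.015]
contact_force: [0.3, -0.2, -0.1]
opening: 0.999
```

```bash
python3 go.py .588 .1005 .008 .165
```

```text
t 15.9 dxyz mm [ 3.4 -5.1 57.8] yaw 0.010 tilt [ 0.029  0.017 -0.999] pos [0.5887 0.1051 0.066 ] q [ 0.03  0.93 -0.5   1.79  0.75  0.58  0.82] F [ 0.3 -0.2 -0.1] open 0.999
```

Request:
play_rows(
  targets=[
    {"jaw": 0,"dx": 0.001,"dy": -0.003,"dz": 0.01,"yaw": 0.005},
    {"jaw": 0,"dx": 0.001,"dy": -0.002,"dz": 0.015,"yaw": 0},
    {"jaw": 0,"dx": 0,"dy": 0,"dz": 0.014,"yaw": 0},
    {"jaw": 0,"dx": 0,"dy": 0,"dz": 0.006,"yaw": 0},
    {"jaw": 0,"dx": 0,"dy": 0,"dz": 0,"yaw": 0},
  ],
)

```text
clock: 16.45
tool_pos: [0.5905, 0.0972, 0.0182]
eef_rot: [-0.083, 0.996, 0.006, 0.016]
contact_force: [-0.5, 0.2, -0.2]
opening: 1.001
```

```bash
python3 go.py .588 .1005 .008 .165
```

```text
t 16.4 dxyz mm [ 2.2  3.6 10.1] yaw 0.001 tilt [ 0.031  0.016 -0.999] pos [0.5905 0.0972 0.0182] q [ 0.01  1.   -0.43  1.8   0.81  0.49  0.77] F [-0.5  0.2 -0.2] open 1.001
```

Request:
play_rows(
  targets=[
    {"jaw": 0,"dx": 0.002,"dy": 0.003,"dz": 0.005,"yaw": 0},
    {"jaw": 0,"dx": 0,"dy": 0,"dz": 0.004,"yaw": 0},
    {"jaw": 0,"dx": 0,"dy": 0,"dz": 0,"yaw": 0},
    {"jaw": 1,"dx": 0,"dy": 0,"dz": 0,"yaw": 0},
    {"jaw": 1,"dx": 0,"dy": 0,"dz": 0,"yaw": 0},
  ],
)

```text
clock: 16.95
tool_pos: [0.5884, 0.1007, 0.0088]
eef_rot: [-0.083, 0.996, 0.007, 0.016]
contact_force: [-0.3, 0.6, -0.2]
opening: 0.845
```

Request:
play_rows(
  targets=[
    {"jaw": 1,"dx": 0,"dy": 0,"dz": 0,"yaw": 0},
    {"jaw": 1,"dx": 0,"dy": 0,"dz": 0,"yaw": 0},
    {"jaw": 1,"dx": 0,"dy": 0,"dz": 0,"yaw": 0},
    {"jaw": 1,"dx": 0,"dy": 0,"dz": 0,"yaw": 0},
    {"jaw": 1,"dx": 0,"dy": 0,"dz": 0,"yaw": 0},
  ],
)

```text
clock: 17.45
tool_pos: [0.5891, 0.1008, 0.0096]
eef_rot: [-0.083, 0.996, 0.007, 0.017]
contact_force: [0.7, -0.8, -0.1]
opening: 0.386
```

Request:
play_rows(
  targets=[
    {"jaw": 1,"dx": 0,"dy": 0,"dz": 0,"yaw": 0},
    {"jaw": 1,"dx": 0,"dy": 0,"dz": 0,"yaw": 0},
    {"jaw": 1,"dx": 0,"dy": 0,"dz": 0,"yaw": 0},
    {"jaw": 1,"dx": 0,"dy": 0,"dz": 0,"yaw": 0},
    {"jaw": 1,"dx": 0,"dy": 0,"dz": 0,"yaw": 0},
  ],
)

```text
clock: 17.95
tool_pos: [0.5891, 0.1008, 0.0096]
eef_rot: [-0.083, 0.996, 0.007, 0.017]
contact_force: [-0.3, 0.0, 0.7]
opening: 0.219
```

```bash
python3 go.py .434 -.318 .15 .322
```

```text
t 17.9 dxyz mm [ 216.9 -385.9 -152.4] yaw -0.156 tilt [ 0.033  0.017 -0.999] pos [0.5891 0.1008 0.0096] q [-0.01  1.01 -0.41  1.8   0.82  0.47  0.75] F [-0.3  0.   0.7] open 0.219
```

Request:
play_rows(
  targets=[
    {"jaw": 1,"dx": 0,"dy": 0,"dz": -0.02,"yaw": 0},
    {"jaw": 1,"dx": 0,"dy": 0,"dz": -0.035,"yaw": 0},
    {"jaw": 1,"dx": 0.01,"dy": -0.015,"dz": -0.035,"yaw": 0},
    {"jaw": 1,"dx": 0.02,"dy": -0.035,"dz": -0.015,"yaw": -0.02},
    {"jaw": 1,"dx": 0.022,"dy": -0.04,"dz": 0,"yaw": -0.02},
  ],
)

```text
clock: 18.45
tool_pos: [0.5512, 0.0086, 0.1149]
eef_rot: [-0.11, 0.994, 0.01, 0.019]
contact_force: [1.0, -1.3, -1.4]
opening: 0.229
```

```bash
python3 go.py .434 -.318 .12 .322
```

```text
t 18.4 dxyz mm [ 185.1 -293.   -17.1] yaw -0.102 tilt [ 0.036  0.024 -0.999] pos [0.5512 0.0086 0.1149] q [ 0.24  0.82 -0.56  1.92  0.75  0.58  0.98] F [ 1.  -1.3 -1.4] open 0.229
```

Request:
play_rows(
  targets=[
    {"jaw": 1,"dx": 0.025,"dy": -0.038,"dz": -0.004,"yaw": -0.02},
    {"jaw": 1,"dx": 0.026,"dy": -0.038,"dz": -0.004,"yaw": -0.02},
    {"jaw": 1,"dx": 0.027,"dy": -0.038,"dz": -0.004,"yaw": -0.02},
    {"jaw": 1,"dx": 0.027,"dy": -0.038,"dz": 0,"yaw": -0.02},
    {"jaw": 1,"dx": 0.027,"dy": -0.038,"dz": 0,"yaw": -0.02},
  ],
)

```text
clock: 18.95
tool_pos: [0.47, -0.2165, 0.1205]
eef_rot: [-0.163, 0.986, 0.008, 0.021]
contact_force: [0.6, -0.3, -1.1]
opening: 0.224
```

```bash
python3 go.py .434 -.318 .1 .322
```

```text
t 18.9 dxyz mm [ 67.5 -84.7  16.7] yaw 0.006 tilt [ 0.039  0.023 -0.999] pos [ 0.47   -0.2165  0.1205] q [ 0.75  0.8  -0.64  2.    0.82  0.57  1.45] F [ 0.6 -0.3 -1.1] open 0.224
```

Request:
play_rows(
  targets=[
    {"jaw": 1,"dx": 0.023,"dy": -0.028,"dz": 0,"yaw": 0},
    {"jaw": 1,"dx": 0.018,"dy": -0.022,"dz": 0.005,"yaw": 0},
    {"jaw": 1,"dx": 0.01,"dy": -0.012,"dz": 0.01,"yaw": 0},
    {"jaw": 1,"dx": 0.004,"dy": -0.005,"dz": 0.01,"yaw": 0},
    {"jaw": 1,"dx": 0,"dy": 0,"dz": 0,"yaw": 0},
  ],
)

```text
clock: 19.45
tool_pos: [0.4338, -0.308, 0.0895]
eef_rot: [-0.157, 0.987, 0.007, 0.019]
contact_force: [-0.5, -0.2, -1.0]
opening: 0.229
```

```bash
python3 go.py .434 -.318 .04 .322
```

```text
t 19.4 dxyz mm [ 4.8 -9.9 49.3] yaw -0.007 tilt [ 0.035  0.019 -0.999] pos [ 0.4338 -0.308   0.0895] q [ 0.91  0.87 -0.61  1.97  0.87  0.56  1.59] F [-0.5 -0.2 -1. ] open 0.229
```

Request:
play_rows(
  targets=[
    {"jaw": 1,"dx": 0.002,"dy": -0.004,"dz": 0.01,"yaw": 0},
    {"jaw": 1,"dx": 0.001,"dy": -0.003,"dz": 0.015,"yaw": 0},
    {"jaw": 1,"dx": 0,"dy": 0,"dz": 0.012,"yaw": 0},
    {"jaw": 1,"dx": 0,"dy": 0,"dz": 0.005,"yaw": 0},
    {"jaw": 1,"dx": 0,"dy": 0,"dz": 0,"yaw": 0},
  ],
)

```text
clock: 19.95
tool_pos: [0.4386, -0.3084, 0.0435]
eef_rot: [-0.162, 0.987, 0.009, 0.02]
contact_force: [-0.5, -0.3, -0.4]
opening: 0.221
```

```bash
python3 go.py .434 -.318 .017 .322; python3 - <<'E'
from plant import r
import cv2
s=r.snapshot("side");cv2.imwrite("pics/side3.png",cv2.resize(s["frame"][150:350,180:480,::-1],(800,533)))
E
```

```text
t 19.9 dxyz mm [ 8.5 -7.9 26.1] yaw 0.003 tilt [ 0.037  0.024 -0.999] pos [ 0.4386 -0.3084  0.0435] q [ 0.87  0.94 -0.54  1.97  0.96  0.48  1.53] F [-0.5 -0.3 -0.4] open 0.221
```

View pics/side3.png

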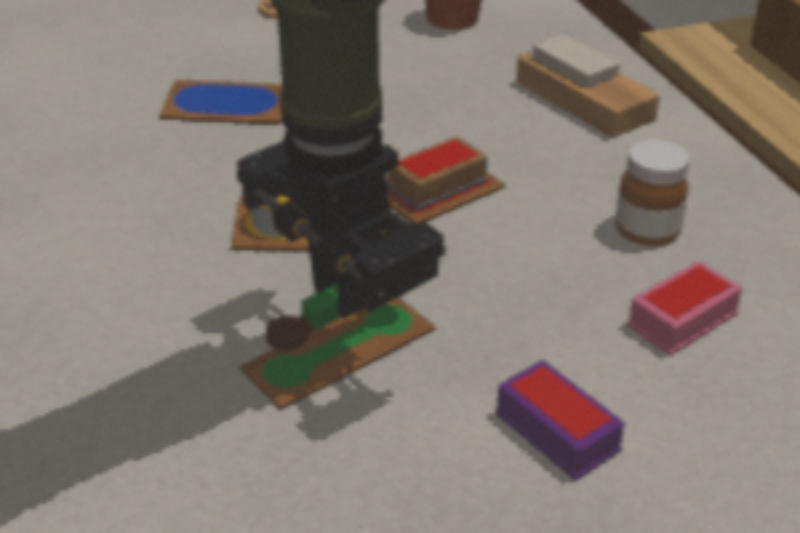

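The block sits on its red board at about (440,175). The spatula hangs over the green silhouette, and the bystanders are untouched.

Request:
play_rows(
  targets=[
    {"jaw": 1,"dx": 0.004,"dy": -0.004,"dz": 0.006,"yaw": 0},
    {"jaw": 1,"dx": 0.003,"dy": -0.003,"dz": 0.008,"yaw": 0},
    {"jaw": 1,"dx": 0,"dy": 0,"dz": 0.006,"yaw": 0},
    {"jaw": 1,"dx": 0,"dy": 0,"dz": 0,"yaw": 0},
    {"jaw": 1,"dx": 0,"dy": 0,"dz": 0,"yaw": 0},
  ],
)

```text
clock: 20.5
tool_pos: [0.4352, -0.3181, 0.0225]
eef_rot: [-0.162, 0.987, 0.008, 0.021]
contact_force: [-0.2, -0.1, -0.5]
opening: 0.226
```

```bash
python3 go.py .434 -.318 .0165 .322
```

```text
t 20.5 dxyz mm [1.3 0.4 5.9] yaw 0.003 tilt [ 0.038  0.023 -0.999] pos [ 0.4352 -0.3181  0.0225] q [ 0.86  0.97 -0.5   1.96  1.    0.44  1.51] F [-0.2 -0.1 -0.5] open 0.226
```

Request:
play_rows(
  targets=[
    {"jaw": 1,"dx": 0.001,"dy": 0,"dz": 0.004,"yaw": 0},
    {"jaw": 1,"dx": 0,"dy": 0,"dz": 0.002,"yaw": 0},
    {"jaw": 1,"dx": 0,"dy": 0,"dz": 0,"yaw": 0},
    {"jaw": 0,"dx": 0,"dy": 0,"dz": 0,"yaw": 0},
    {"jaw": 0,"dx": 0,"dy": 0,"dz": 0,"yaw": 0},
  ],
)

```text
clock: 21.0
tool_pos: [0.435, -0.3181, 0.0166]
eef_rot: [-0.162, 0.987, 0.008, 0.021]
contact_force: [-1.0, -0.2, 0.6]
opening: 0.379
```

Request:
play_rows(
  targets=[
    {"jaw": 0,"dx": 0,"dy": 0,"dz": 0,"yaw": 0},
    {"jaw": 0,"dx": 0,"dy": 0,"dz": 0,"yaw": 0},
    {"jaw": 0,"dx": 0,"dy": 0,"dz": -0.03,"yaw": 0},
    {"jaw": 0,"dx": 0,"dy": 0,"dz": -0.04,"yaw": 0},
    {"jaw": 0,"dx": 0,"dy": 0,"dz": -0.04,"yaw": 0},
  ],
)

```text
clock: 21.5
tool_pos: [0.4282, -0.3187, 0.1253]
eef_rot: [-0.163, 0.986, 0.011, 0.018]
contact_force: [0.1, -0.3, 0.8]
opening: 0.832
```

```bash
python3 go.py .592 .3424 .15 0.12
```

```text
t 21.5 dxyz mm [-368.1  573.6   -1.1] yaw 0.207 tilt [ 0.031  0.028 -0.999] pos [ 0.4282 -0.3187  0.1253] q [ 0.98  0.83 -0.69  1.93  0.79  0.66  1.7 ] F [ 0.1 -0.3  0.8] open 0.832
```

Request:
play_rows(
  targets=[
    {"jaw": 0,"dx": -0.025,"dy": 0.038,"dz": -0.005,"yaw": 0.02},
    {"jaw": 0,"dx": -0.026,"dy": 0.041,"dz": -0.002,"yaw": 0.02},
    {"jaw": 0,"dx": -0.025,"dy": 0.041,"dz": 0,"yaw": 0.02},
    {"jaw": 0,"dx": -0.024,"dy": 0.042,"dz": 0,"yaw": 0.02},
    {"jaw": 0,"dx": -0.024,"dy": 0.042,"dz": 0,"yaw": 0.02},
  ],
)

```text
clock: 22.0
tool_pos: [0.4936, -0.0958, 0.1452]
eef_rot: [-0.098, 0.995, 0.007, 0.021]
contact_force: [0.2, 0.1, 0.1]
opening: 0.998
```

```bash
python3 go.py .592 .3424 .13 0.12
```

```text
t 22.0 dxyz mm [-181.2  410.4   26.9] yaw 0.077 tilt [ 0.041  0.017 -0.999] pos [ 0.4936 -0.0958  0.1452] q [ 0.48  0.73 -0.6   2.04  0.75  0.55  1.12] F [0.2 0.1 0.1] open 0.998
```

Request:
play_rows(
  targets=[
    {"jaw": 0,"dx": -0.018,"dy": 0.043,"dz": 0.003,"yaw": 0.015},
    {"jaw": 0,"dx": -0.017,"dy": 0.043,"dz": 0.003,"yaw": 0.015},
    {"jaw": 0,"dx": -0.016,"dy": 0.043,"dz": 0.002,"yaw": 0.015},
    {"jaw": 0,"dx": -0.016,"dy": 0.043,"dz": 0.002,"yaw": 0.01},
    {"jaw": 0,"dx": -0.016,"dy": 0.043,"dz": 0.002,"yaw": 0},
  ],
)

```text
clock: 22.5
tool_pos: [0.5419, 0.1403, 0.1403]
eef_rot: [-0.07, 0.997, 0.007, 0.023]
contact_force: [0.8, -0.2, -0.6]
opening: 0.998
```

```bash
python3 go.py .592 .3424 .13 0.12
```

```text
t 22.5 dxyz mm [-77.2 193.1  15.9] yaw 0.020 tilt [ 0.044  0.017 -0.999] pos [0.5419 0.1403 0.1403] q [-0.01  0.78 -0.54  1.89  0.68  0.62  0.72] F [ 0.8 -0.2 -0.6] open 0.998
```

Request:
play_rows(
  targets=[
    {"jaw": 0,"dx": -0.016,"dy": 0.043,"dz": 0.002,"yaw": 0.01},
    {"jaw": 0,"dx": -0.016,"dy": 0.043,"dz": 0.002,"yaw": 0.01},
    {"jaw": 0,"dx": -0.015,"dy": 0.038,"dz": 0.004,"yaw": 0},
    {"jaw": 0,"dx": -0.011,"dy": 0.028,"dz": 0.004,"yaw": 0},
    {"jaw": 0,"dx": -0.006,"dy": 0.015,"dz": 0.005,"yaw": 0},
  ],
)

```text
clock: 23.0
tool_pos: [0.5839, 0.3294, 0.1293]
eef_rot: [-0.063, 0.998, 0.01, 0.023]
contact_force: [0.0, -0.0, -0.2]
opening: 0.999
```

```bash
python3 go.py .592 .3424 .07 0.12
```

```text
t 23.0 dxyz mm [-6.9 10.9 59.9] yaw 0.007 tilt [ 0.045  0.023 -0.999] pos [0.5839 0.3294 0.1293] q [-0.31  0.91 -0.54  1.55  0.61  0.8   0.61] F [ 0.  -0.  -0.2] open 0.999
```

Request:
play_rows(
  targets=[
    {"jaw": 0,"dx": -0.003,"dy": 0.004,"dz": 0.01,"yaw": 0.005},
    {"jaw": 0,"dx": -0.002,"dy": 0.003,"dz": 0.015,"yaw": 0},
    {"jaw": 0,"dx": 0,"dy": 0,"dz": 0.015,"yaw": 0},
    {"jaw": 0,"dx": 0,"dy": 0,"dz": 0.01,"yaw": 0},
    {"jaw": 0,"dx": 0,"dy": 0,"dz": 0,"yaw": 0},
  ],
)

```text
clock: 23.5
tool_pos: [0.589, 0.3367, 0.0734]
eef_rot: [-0.061, 0.998, 0.008, 0.021]
contact_force: [-1.1, 0.4, -0.7]
opening: 0.997
```

```bash
python3 go.py .592 .3424 .018 0.12
```

```text
t 23.5 dxyz mm [-1.3  4.5 55.6] yaw 0.003 tilt [ 0.042  0.019 -0.999] pos [0.589  0.3367 0.0734] q [-0.34  0.99 -0.5   1.54  0.65  0.73  0.57] F [-1.1  0.4 -0.7] open 0.997
```

Request:
play_rows(
  targets=[
    {"jaw": 0,"dx": -0.001,"dy": 0.003,"dz": 0.01,"yaw": 0},
    {"jaw": 0,"dx": 0,"dy": 0.001,"dz": 0.014,"yaw": 0},
    {"jaw": 0,"dx": 0,"dy": 0,"dz": 0.012,"yaw": 0},
    {"jaw": 0,"dx": 0,"dy": 0,"dz": 0.005,"yaw": 0},
    {"jaw": 0,"dx": 0,"dy": 0,"dz": 0,"yaw": 0},
  ],
)

```text
clock: 24.0
tool_pos: [0.592, 0.3393, 0.0287]
eef_rot: [-0.06, 0.998, 0.008, 0.021]
contact_force: [0.2, -0.3, 1.0]
opening: 0.995
```

```bash
python3 go.py .592 .3424 .018 0.12
```

```text
t 24.0 dxyz mm [ 0.1  2.9 10.8] yaw -0.000 tilt [ 0.042  0.018 -0.999] pos [0.592  0.3393 0.0287] q [-0.36  1.05 -0.46  1.54  0.69  0.68  0.54] F [ 0.2 -0.3  1. ] open 0.995
```

Request:
play_rows(
  targets=[
    {"jaw": 0,"dx": 0,"dy": 0.002,"dz": 0.005,"yaw": 0},
    {"jaw": 0,"dx": 0,"dy": 0.001,"dz": 0.004,"yaw": 0},
    {"jaw": 0,"dx": 0,"dy": 0,"dz": 0,"yaw": 0},
    {"jaw": 1,"dx": 0,"dy": 0,"dz": 0,"yaw": 0},
    {"jaw": 1,"dx": 0,"dy": 0,"dz": 0,"yaw": 0},
  ],
)

```text
clock: 24.5
tool_pos: [0.5925, 0.3437, 0.0201]
eef_rot: [-0.06, 0.998, 0.008, 0.022]
contact_force: [0.1, -0.4, 0.4]
opening: 0.842
```

Request:
play_rows(
  targets=[
    {"jaw": 1,"dx": 0,"dy": 0,"dz": 0,"yaw": 0},
    {"jaw": 1,"dx": 0,"dy": 0,"dz": 0,"yaw": 0},
    {"jaw": 1,"dx": 0,"dy": 0,"dz": 0,"yaw": 0},
    {"jaw": 1,"dx": 0,"dy": 0,"dz": 0,"yaw": 0},
    {"jaw": 1,"dx": 0,"dy": 0,"dz": 0,"yaw": 0},
  ],
)

```text
clock: 25.0
tool_pos: [0.593, 0.3438, 0.021]
eef_rot: [-0.06, 0.998, 0.009, 0.023]
contact_force: [-1.3, 0.1, -0.4]
opening: 0.384
```

Request:
play_rows(
  targets=[
    {"jaw": 1,"dx": 0,"dy": 0,"dz": 0,"yaw": 0},
    {"jaw": 1,"dx": 0,"dy": 0,"dz": 0,"yaw": 0},
    {"jaw": 1,"dx": 0,"dy": 0,"dz": 0,"yaw": 0},
    {"jaw": 1,"dx": 0,"dy": 0,"dz": 0,"yaw": 0},
    {"jaw": 1,"dx": 0,"dy": 0,"dz": 0,"yaw": 0},
  ],
)

```text
clock: 25.5
tool_pos: [0.593, 0.3438, 0.021]
eef_rot: [-0.06, 0.998, 0.009, 0.023]
contact_force: [-0.3, -0.5, 0.3]
opening: 0.271
```

```bash
python3 go.py .4417 .1215 .12 -.398
```

```text
t 25.5 dxyz mm [ 171.9 -201.2 -109.9] yaw 0.518 tilt [ 0.044  0.02  -0.999] pos [0.593  0.3438 0.021 ] q [-0.36  1.06 -0.46  1.53  0.69  0.66  0.53] F [-0.3 -0.5  0.3] open 0.271
```

Request:
play_rows(
  targets=[
    {"jaw": 1,"dx": 0,"dy": 0,"dz": -0.02,"yaw": 0},
    {"jaw": 1,"dx": 0,"dy": 0,"dz": -0.035,"yaw": 0.03},
    {"jaw": 1,"dx": 0.015,"dy": -0.02,"dz": -0.03,"yaw": 0.07},
    {"jaw": 1,"dx": 0.02,"dy": -0.035,"dz": -0.01,"yaw": 0.08},
    {"jaw": 1,"dx": 0.018,"dy": -0.04,"dz": 0,"yaw": 0.08},
  ],
)

```text
clock: 26.0
tool_pos: [0.5355, 0.2525, 0.119]
eef_rot: [0.072, 0.997, 0.017, 0.023]
contact_force: [1.1, -1.0, -2.6]
opening: 0.269
```

```bash
python3 go.py .4417 .1215 .1 -.398
```

```text
t 26.0 dxyz mm [  74.7 -143.6   10.5] yaw 0.255 tilt [ 0.048  0.03  -0.998] pos [0.5355 0.2525 0.119 ] q [-0.26  0.82 -0.44  1.82  0.6   0.58  0.35] F [ 1.1 -1.  -2.6] open 0.269
```

Request:
play_rows(
  targets=[
    {"jaw": 1,"dx": 0.016,"dy": -0.038,"dz": 0,"yaw": 0.08},
    {"jaw": 1,"dx": 0.014,"dy": -0.036,"dz": 0,"yaw": 0.07},
    {"jaw": 1,"dx": 0.01,"dy": -0.03,"dz": 0,"yaw": 0.05},
    {"jaw": 1,"dx": 0.006,"dy": -0.018,"dz": 0.005,"yaw": 0.02},
    {"jaw": 1,"dx": 0.002,"dy": -0.008,"dz": 0.005,"yaw": 0},
  ],
)

```text
clock: 26.5
tool_pos: [0.454, 0.1289, 0.1094]
eef_rot: [0.189, 0.981, 0.019, 0.025]
contact_force: [0.6, 0.5, -1.8]
opening: 0.27
```

```bash
python3 go.py .4417 .1215 .05 -.398
```

```text
t 26.5 dxyz mm [ 11.1 -14.2  58.4] yaw 0.018 tilt [ 0.055  0.028 -0.998] pos [0.454  0.1289 0.1094] q [-0.23  0.72 -0.23  2.19  0.68  0.23  0.14] F [ 0.6  0.5 -1.8] open 0.270
```

Request:
play_rows(
  targets=[
    {"jaw": 1,"dx": 0.004,"dy": -0.006,"dz": 0.01,"yaw": 0.01},
    {"jaw": 1,"dx": 0.003,"dy": -0.004,"dz": 0.012,"yaw": 0.005},
    {"jaw": 1,"dx": 0,"dy": 0,"dz": 0.01,"yaw": 0},
    {"jaw": 1,"dx": 0,"dy": 0,"dz": 0.005,"yaw": 0},
    {"jaw": 1,"dx": 0,"dy": 0,"dz": 0,"yaw": 0},
  ],
)

```text
clock: 27.0
tool_pos: [0.4472, 0.1228, 0.0757]
eef_rot: [0.197, 0.98, 0.021, 0.028]
contact_force: [-0.2, -0.3, -1.7]
opening: 0.27
```

```bash
python3 go.py .4417 .1215 .028 -.398
```

```text
t 27.0 dxyz mm [ 6.8 -5.8 47.2] yaw 0.001 tilt [ 0.063  0.029 -0.998] pos [0.4472 0.1228 0.0757] q [-0.32  0.79 -0.07  2.24  0.74  0.07  0.06] F [-0.2 -0.3 -1.7] open 0.270
```

Joint 6 is down to 0.07 while the float is still 47 mm too high. The cause is a tilt of about 0.06 rad that has built up through the fast moves. I'll go up and see which motion takes the tilt off.

Request:
play_rows(
  targets=[
    {"jaw": 1,"dx": 0,"dy": 0,"dz": -0.03,"yaw": 0},
    {"jaw": 1,"dx": 0,"dy": 0,"dz": -0.05,"yaw": 0},
    {"jaw": 1,"dx": 0,"dy": 0,"dz": -0.05,"yaw": 0},
    {"jaw": 1,"dx": 0,"dy": 0,"dz": -0.05,"yaw": 0},
    {"jaw": 1,"dx": 0,"dy": 0,"dz": -0.02,"yaw": 0},
  ],
)

```text
clock: 27.5
tool_pos: [0.4331, 0.1182, 0.2813]
eef_rot: [0.195, 0.98, 0.018, 0.027]
contact_force: [1.3, 0.2, -2.1]
opening: 0.269
```

```bash
python3 go.py .4417 .1215 .028 -.398
```

```text
t 27.5 dxyz mm [  4.8  -5.5 253.3] yaw 0.007 tilt [ 0.06   0.026 -0.998] pos [0.4331 0.1182 0.2813] q [ 0.08  0.42 -0.64  2.05  0.4   0.71  0.37] F [ 1.3  0.2 -2.1] open 0.269
```

Request:
play_rows(
  targets=[
    {"jaw": 1,"dx": -0.02,"dy": 0.015,"dz": 0,"yaw": 0},
    {"jaw": 1,"dx": -0.028,"dy": 0.022,"dz": 0.01,"yaw": 0},
    {"jaw": 1,"dx": -0.03,"dy": 0.024,"dz": 0.02,"yaw": 0},
    {"jaw": 1,"dx": -0.03,"dy": 0.024,"dz": 0.025,"yaw": 0},
    {"jaw": 1,"dx": -0.015,"dy": 0.01,"dz": 0.03,"yaw": 0},
  ],
)

```text
clock: 28.0
tool_pos: [0.5946, 0.1614, 0.2203]
eef_rot: [0.195, 0.98, 0.021, 0.037]
contact_force: [-1.2, 0.3, -1.4]
opening: 0.268
```

```bash
python3 go.py .4417 .1215 .028 -.398
```

```text
t 28.0 dxyz mm [ 137.8 -105.9  178.2] yaw 0.006 tilt [ 0.081  0.027 -0.996] pos [0.5946 0.1614 0.2203] q [-0.03  0.71 -0.55  1.69  0.51  0.8   0.38] F [-1.2  0.3 -1.4] open 0.268
```

Request:
play_rows(
  targets=[
    {"jaw": 1,"dx": 0,"dy": 0,"dz": 0.01,"yaw": 0},
    {"jaw": 1,"dx": 0,"dy": 0,"dz": 0.02,"yaw": 0},
    {"jaw": 1,"dx": 0,"dy": 0,"dz": 0.03,"yaw": 0},
    {"jaw": 1,"dx": 0,"dy": 0,"dz": 0.03,"yaw": 0},
    {"jaw": 1,"dx": 0,"dy": 0,"dz": 0.02,"yaw": 0},
  ],
)

```text
clock: 28.5
tool_pos: [0.603, 0.1641, 0.1112]
eef_rot: [0.196, 0.98, 0.022, 0.037]
contact_force: [0.4, -1.1, -1.2]
opening: 0.274
```

```bash
python3 go.py .4417 .1215 .028 -.398
```

```text
t 28.5 dxyz mm [ 137.4 -105.8   68.4] yaw 0.005 tilt [ 0.082  0.029 -0.996] pos [0.603  0.1641 0.1112] q [-0.09  0.86 -0.44  1.75  0.63  0.59  0.27] F [ 0.4 -1.1 -1.2] open 0.274
```

Request:
play_rows(
  targets=[
    {"jaw": 1,"dx": 0.02,"dy": -0.015,"dz": 0,"yaw": 0},
    {"jaw": 1,"dx": 0.028,"dy": -0.022,"dz": 0,"yaw": 0},
    {"jaw": 1,"dx": 0.028,"dy": -0.022,"dz": 0,"yaw": 0},
    {"jaw": 1,"dx": 0.028,"dy": -0.022,"dz": 0,"yaw": 0},
    {"jaw": 1,"dx": 0.01,"dy": -0.008,"dz": 0,"yaw": 0},
  ],
)

```text
clock: 29.0
tool_pos: [0.4558, 0.1241, 0.1013]
eef_rot: [0.198, 0.979, 0.024, 0.036]
contact_force: [0.3, 0.3, -1.6]
opening: 0.266
```

```bash
python3 go.py .4417 .1215 .028 -.398
```

```text
t 29.0 dxyz mm [ 16.4 -12.3  71.9] yaw 0.000 tilt [ 0.08   0.032 -0.996] pos [0.4558 0.1241 0.1013] q [-0.25  0.73 -0.17  2.21  0.8   0.16  0.01] F [ 0.3  0.3 -1.6] open 0.266
```

Request:
play_rows(
  targets=[
    {"jaw": 1,"dx": -0.012,"dy": 0.009,"dz": -0.002,"yaw": 0},
    {"jaw": 1,"dx": -0.02,"dy": 0.016,"dz": -0.002,"yaw": 0},
    {"jaw": 1,"dx": -0.02,"dy": 0.016,"dz": -0.002,"yaw": 0},
    {"jaw": 1,"dx": -0.02,"dy": 0.016,"dz": -0.002,"yaw": 0},
    {"jaw": 1,"dx": -0.02,"dy": 0.016,"dz": -0.002,"yaw": 0},
  ],
)

```text
clock: 29.5
tool_pos: [0.5586, 0.1525, 0.1278]
eef_rot: [0.196, 0.98, 0.019, 0.032]
contact_force: [0.6, -0.9, -2.8]
opening: 0.271
```

```bash
python3 go.py .4417 .1215 .028 -.398
```

```text
t 29.5 dxyz mm [101.3 -78.4  90.5] yaw 0.005 tilt [ 0.07   0.025 -0.997] pos [0.5586 0.1525 0.1278] q [-0.08  0.79 -0.45  1.87  0.65  0.55  0.22] F [ 0.6 -0.9 -2.8] open 0.271
```

Request:
play_rows(
  targets=[
    {"jaw": 1,"dx": -0.02,"dy": 0.016,"dz": 0,"yaw": 0},
    {"jaw": 1,"dx": -0.02,"dy": 0.016,"dz": 0,"yaw": 0},
    {"jaw": 1,"dx": -0.02,"dy": 0.016,"dz": 0,"yaw": 0},
    {"jaw": 1,"dx": -0.012,"dy": 0.01,"dz": 0,"yaw": 0},
    {"jaw": 1,"dx": -0.005,"dy": 0.004,"dz": 0,"yaw": 0},
  ],
)

```text
clock: 30.0
tool_pos: [0.6556, 0.1802, 0.1442]
eef_rot: [0.197, 0.98, 0.021, 0.033]
contact_force: [-0.3, 0.1, -1.4]
opening: 0.27
```

```bash
python3 go.py .4417 .1215 .028 -.398
```

```text
t 30.0 dxyz mm [ 180.8 -142.5   98.4] yaw 0.004 tilt [ 0.074  0.029 -0.997] pos [0.6556 0.1802 0.1442] q [-0.07  0.88 -0.52  1.54  0.58  0.79  0.36] F [-0.3  0.1 -1.4] open 0.270
```

```bash
cat > fk.py <<'E'
from h import *
def Rz(a):return R.from_euler('z',a)
def Ry(a):return R.from_euler('y',a)
def fk(q,p,s=(1,1,1,1,1,1,1)):
    d1,d3,d5,d7,a3,a5=p; q=np.asarray(q)*np.array(s)
    Q=R.identity(); P=np.array([0,0,d1])
    Q=Rz(q[0])*Ry(q[1]); P=P+Q.apply([0,0,d3]); 
    Q=Q*Rz(q[2]); P=P+Q.apply([a3,0,0]); Q=Q*Ry(q[3]); P=P+Q.apply([a5,0,d5]); Q=Q*Rz(q[4])*Ry(q[5]); P=P+Q.apply([0,0,d7]); Q=Q*Rz(q[6])
    return P,Q
E
cat > fit.py <<'E'
from fk import *
from scipy.optimize import least_squares
import itertools
D=[([-.2422091-1,.6899747,-.1945169,1.56634657,.15729467,.90248897,-.21507714],[.18144597,.5974215,.23791522],[.146807766,.98916462,-9.1e-4,-7.1e-5]),
([-.6421,.8681,-.1839,1.881,.3086,.4112,.2462],[.43858,.35382,.06691],[.139,.99,.008,-.005]),
([.24917483,.91241416,-.0774029,2.19830902,.75909978,.04963112,.72391775],[.4378,-.1274,.02],[.144,.989,.014,-.001]),
([.2554801,.89602557,-.08720261,2.20405472,.71248473,.06298822,.76971258],[.4354,-.1271,.0274],[.145,.989,.014,-.001]),
([.76,1.04,-.6,1.43,.64,.89,1.52],[.595,-.3507,.0761],[.012,1,.012,-.002]),
([.98,.83,-.69,1.93,.79,.66,1.7],[.4282,-.3187,.1253],[-.163,.986,.011,.018]),
([-.01,.78,-.54,1.89,.68,.62,.72],[.5419,.1403,.1403],[-.07,.997,.007,.023]),
([-.31,.91,-.54,1.55,.61,.8,.61],[.5839,.3294,.1293],[-.063,.998,.01,.023]),
([.86,.97,-.5,1.96,1.,.44,1.51],[.4352,-.3181,.0225],[-.162,.987,.008,.021]),
([-.07,.88,-.52,1.54,.58,.79,.36],[.6556,.1802,.1442],[.197,.98,.021,.033])]
best=[]
for s in itertools.product((1,-1),repeat=4):
    sg=(s[0],1,s[1],1,s[2],1,s[3])
    def res(x):
        o=[]
        for q,p,e in D:
            P,Q=fk(np.array(q)+0*0,x[:6],sg)
            Q=R.from_euler('z',x[6])*Q*R.from_euler('z',x[7]); P=R.from_euler('z',x[6]).apply(P)
            o+=list((P-p)*3)+list((Q.inv()*R.from_quat(e)).as_rotvec())
        return np.array(o)
    for y0 in(0,np.pi/2,np.pi,-np.pi/2):
        for z0 in (0,1.57,3.14,-1.57):
            f=least_squares(res,[.3,.4,.4,.25,0,0,y0,z0],max_nfev=60); best.append((f.cost,sg,f.x,np.abs(f.fun).max()))
best.sort(key=lambda b:b[0])
for b in best[:3]: print(b[0],b[1],b[2].round(4),b[3])
E
python3 fit.py
```

```text
0.0019403395174801663 (-1, 1, -1, 1, -1, 1, -1) [ 0.2564  0.5649  0.3415  0.2271  0.0194  0.0139 -0.0822  1.4874] 0.023618034884438754
0.001940339517480173 (-1, 1, -1, 1, -1, 1, -1) [ 0.2564  0.5649  0.3415  0.2271  0.0194  0.0139 -0.0822  1.4874] 0.02361803486593239
0.0019403395174801808 (-1, 1, -1, 1, -1, 1, -1) [ 0.2564  0.5649  0.3415  0.2271  0.0194  0.0139 -0.0822  1.4874] 0.02361803498456924
```

```bash
cat > fk.py <<'E'
from h import *
sg=np.array([-1,1,-1,1,-1,1,-1])
def fk(q,x):
    # x: d1 d3 d5 d7 a3 a5 ysh yel ywr | base yaw, tool yaw
    q=np.asarray(q)*sg; Z=lambda a:R.from_euler('z',a); Y=lambda a:R.from_euler('y',a)
    Q=Z(q[0]+x[9]); P=np.array([0,0,x[0]])+Q.apply([0,x[6],0]); Q=Q*Y(q[1]); P=P+Q.apply([0,0,x[1]])
    Q=Q*Z(q[2]); P=P+Q.apply([x[4],x[7],0]); Q=Q*Y(q[3]); P=P+Q.apply([x[5],0,x[2]]); Q=Q*Z(q[4]); P=P+Q.apply([0,x[8],0]); Q=Q*Y(q[5]); P=P+Q.apply([0,0,x[3]])
    return P,Q*Z(q[6]+x[10])
E
sed -i '/^best=\[\]/,$d' fit.py; cat >> fit.py <<'E'
def res(x):
    o=[]
    for q,p,e in D:
        P,Q=fk(q,x); o+=list((P-p)*3)+list((Q.inv()*R.from_quat(e)).as_rotvec())
    return np.array(o)
for fixed in (0,1):
    f=least_squares(res,[.2564,.5649,.3415,.2271,0,0,0,0,0,-.08,1.49]); 
np.save("x.npy",f.x)
print(f.x.round(4),np.abs(f.fun).max(),f.cost); print(f.fun.reshape(-1,6).round(3))
E
python3 fit.py
```

```text
[ 3.0800e-01  5.6170e-01  3.4380e-01  2.8360e-01  5.1000e-03 -5.0000e-04
 -1.1600e-02 -2.5500e-02  3.2000e-03 -2.1200e-02  1.5484e+00] 0.013056220701447852 0.0005073242741097311
[[ 0.003  0.005  0.001 -0.    -0.     0.001]
 [ 0.002  0.001  0.     0.001  0.     0.001]
 [-0.001  0.002 -0.001 -0.001  0.001  0.   ]
 [-0.     0.003 -0.001 -0.001 -0.     0.002]
 [-0.003  0.002 -0.002  0.008 -0.002 -0.004]
 [ 0.003 -0.004 -0.003  0.003 -0.004 -0.001]
 [-0.005 -0.013 -0.006 -0.005 -0.009 -0.01 ]
 [-0.003  0.005 -0.005  0.003  0.     0.007]
 [ 0.005  0.001  0.007 -0.003  0.002 -0.001]
 [-0.001 -0.001  0.009 -0.     0.008  0.004]]
```

```bash
cat > an.py <<'E'
from fk import *
from scipy.optimize import least_squares
x=np.load("x.npy")
LO=np.array([-3.01,-.46,-1.47,.13,-1,.04,-2.66]);HI=np.array([3.01,2.08,1.51,2.56,4.14,2.09,2.66])
def ori(obj,tx,ty):
    z=np.array([tx,ty,-np.sqrt(1-tx*tx-ty*ty)]); y=np.array([np.cos(obj+np.pi/2),np.sin(obj+np.pi/2),0]); y-=z*(y@z); y/=np.linalg.norm(y)
    return R.from_matrix(np.stack([np.cross(y,z),y,z],1))
def solve(p,Q,q3,q0):
    def f(v):
        q=np.insert(v,2,q3); P,O=fk(q,x); return np.r_[(P-p)*5,(Q.inv()*O).as_rotvec()]
    r=least_squares(f,np.delete(q0,2)); return np.insert(r.x,2,q3),r.cost
if __name__=="__main__":
    for half in (0,1):
      for t in ((.074,.029),(0,.029)):
        q0=np.array([-.2,.9,-.2,2.2,.8,.1,0.])
        if half: q0[6]+=2.6
        for q3 in(0,-.1,-.2,-.3,-.4,-.6,-.8,-1,-1.2):
            Q=ori(-.398,*t)
            if half: Q=Q*R.from_euler('z',np.pi)
            q,c=solve(np.array([.4417,.1215,.028]),Q,q3,q0); 
            if c<1e-4:q0=q
            print(half,t,q3,q.round(2),"%.1e"%c)
E
python3 an.py
```

```text
0 (0.074, 0.029) 0 [-0.36  0.9   0.    2.27  0.03 -0.1   0.79] 2.0e-28
0 (0.074, 0.029) -0.1 [-0.3   0.9  -0.1   2.27 -0.63 -0.13  1.44] 1.5e-30
0 (0.074, 0.029) -0.2 [-0.24  0.9  -0.2   2.27 -1.   -0.18  1.81] 4.8e-19
0 (0.074, 0.029) -0.3 [-0.18  0.91 -0.3   2.27 -1.19 -0.25  2.  ] 4.6e-25
0 (0.074, 0.029) -0.4 [-0.12  0.92 -0.4   2.27 -1.3  -0.32  2.11] 2.3e-30
0 (0.074, 0.029) -0.6 [-0.    0.96 -0.6   2.27 -1.42 -0.48  2.23] 5.5e-28
0 (0.074, 0.029) -0.8 [ 0.11  1.02 -0.8   2.26 -1.48 -0.66  2.3 ] 5.7e-31
0 (0.074, 0.029) -1 [ 0.2   1.11 -1.    2.26 -1.51 -0.85  2.34] 9.9e-31
0 (0.074, 0.029) -1.2 [ 0.28  1.22 -1.2   2.26 -1.53 -1.07  2.38] 4.2e-30
0 (0, 0.029) 0 [-0.36  0.9   0.    2.2   2.43 -0.04 -1.62] 6.0e-23
0 (0, 0.029) -0.1 [-0.29  0.89 -0.1   2.22  4.27 -0.06 -3.45] 5.0e-22
0 (0, 0.029) -0.2 [-0.23  0.9  -0.2   2.21  4.48 -0.13 -3.67] 2.0e-18
0 (0, 0.029) -0.3 [-0.17  0.9  -0.3   2.21  4.54 -0.21 -3.72] 2.2e-30
0 (0, 0.029) -0.4 [-0.11  0.92 -0.4   2.21  4.57 -0.29 -3.75] 2.2e-19
0 (0, 0.029) -0.6 [ 0.01  0.96 -0.6   2.21  4.59 -0.46 -3.77] 3.8e-31
0 (0, 0.029) -0.8 [ 0.
[... 771 characters left out ...]
1
1 (0.074, 0.029) -1.2 [ 0.28  1.22 -1.2   2.26 -1.53 -1.07  5.52] 6.8e-30
1 (0, 0.029) 0 [-0.36  0.9   0.    2.2   2.43 -0.04  1.52] 1.7e-20
1 (0, 0.029) -0.1 [-0.29  0.89 -0.1   2.22  4.27 -0.06 -0.31] 5.1e-22
1 (0, 0.029) -0.2 [-0.23  0.9  -0.2   2.21  4.48 -0.13 -0.52] 2.0e-18
1 (0, 0.029) -0.3 [-0.17  0.9  -0.3   2.21  4.54 -0.21 -0.58] 2.0e-30
1 (0, 0.029) -0.4 [-0.11  0.92 -0.4   2.21  4.57 -0.29 -0.6 ] 2.2e-19
1 (0, 0.029) -0.6 [ 0.01  0.96 -0.6   2.21  4.59 -0.46 -0.63] 3.1e-31
1 (0, 0.029) -0.8 [ 0.12  1.02 -0.8   2.2   4.61 -0.64 -0.64] 8.4e-31
1 (0, 0.029) -1 [ 0.22  1.11 -1.    2.2   4.62 -0.83 -0.64] 2.3e-31
1 (0, 0.029) -1.2 [ 0.3   1.22 -1.2   2.2   4.63 -1.05 -0.65] 2.7e-30
```

```bash
cat > sim.py <<'E'
from an import *
def jac(q):
    P0,Q0=fk(q,x);J=np.zeros((6,7))
    for i in range(7):
        d=np.array(q,float);d[i]+=1e-5;P,Q=fk(d,x);J[:3,i]=(P-P0)/1e-5;J[3:,i]=(Q*Q0.inv()).as_rotvec()/1e-5
    return J,P0,Q0
def track(q,waypts,n=30,lam=1e-4,verbose=True):
    # waypts: list of (pos, worldyawdelta)  straight moves, min-norm
    q=np.array(q,float);P,Q=fk(q,x); mn=9
    for wp,dy in waypts:
        Ps,Qs=P.copy(),Q; 
        for k in range(1,n+1):
            Pt=Ps+(np.array(wp)-Ps)*k/n; Qt=R.from_rotvec([0,0,dy*k/n])*Qs
            for _ in range(2):
                J,p,o=jac(q); e=np.r_[Pt-p,(Qt*o.inv()).as_rotvec()]
                q=q+J.T@np.linalg.solve(J@J.T+lam*np.eye(6),e)
            mn=min(mn,q[5])
        P,Q=Pt,Qt
        p,o=fk(q,x)
        if verbose: print(np.round(wp,3),round(dy,2),q.round(2),"minq6 %.3f"%mn, "tilt",o.as_matrix()[:2,2].round(3))
    return q,mn
if __name__=="__main__":
    q=[-.09,.86,-.44,1.75,.63,.59,.27]
    print("check vs log [-.25 .73 -.17 2.21 .8 .16 .01]"); track(q,[((.456,.124,.101),0)])
    q=[.48,.69,-.43,2.14,.62,.43,.85]
    print("check vs log [.77 .9 -.62 1.6 .62 .85 1.46]"); track(q,[((.554,-.307,.13),.278)])
    q=[-.07,.88,-.52,1.54,.58,.79,.36]
    A=(.6556,.1802,.144)
    for w in (.5,1,1.5,2):
        print("det",w); track(q,[(A,w),((.47,.13,.1),0),((.4417,.1215,.045),0),((.4417,.1215,.045),-w)])
    for w in (.5,1,1.5,2):
        print("det -",w); track(q,[(A,-w),((.47,.13,.1),0),((.4417,.1215,.045),0),((.4417,.1215,.045),w)])
    print("half+");track(q,[(A,np.pi),((.47,.13,.1),0),((.4417,.1215,.028),0)])
    print("half-");track(q,[(A,-np.pi),((.47,.13,.1),0),((.4417,.1215,.028),0)])
E
python3 sim.py
```

```text
check vs log [-.25 .73 -.17 2.21 .8 .16 .01]
[0.456 0.124 0.101] 0 [-0.24  0.74 -0.19  2.2   0.79  0.19  0.02] minq6 0.186 tilt [0.078 0.023]
check vs log [.77 .9 -.62 1.6 .62 .85 1.46]
[ 0.554 -0.307  0.13 ] 0.28 [ 0.77  0.9  -0.62  1.61  0.62  0.84  1.47] minq6 0.444 tilt [-0.002  0.024]
det 0.5
[0.656 0.18  0.144] 0.5 [ 0.02  0.92 -0.67  1.53  0.67  0.85  0.8 ] minq6 0.791 tilt [0.059 0.06 ]
[0.47 0.13 0.1 ] 0 [-0.08  0.77 -0.43  2.14  0.94  0.32  0.4 ] minq6 0.320 tilt [0.059 0.06 ]
[0.442 0.122 0.045] 0 [-0.39  0.86  0.08  2.25  1.1  -0.11  0.23] minq6 -0.109 tilt [0.059 0.06 ]
[0.442 0.122 0.045] -0.5 [-0.43  0.87  0.11  2.27  0.83 -0.11 -0.02] minq6 -0.115 tilt [0.08  0.025]
det 1
[0.656 0.18  0.144] 1 [ 0.09  0.98 -0.82  1.49  0.75  0.95  1.26] minq6 0.793 tilt [0.023 0.081]
[0.47 0.13 0.1 ] 0 [ 0.07  0.82 -0.65  2.11  1.01  0.47  0.84] minq6 0.466 tilt [0.023 0.081]
[0.442 0.122 0.045] 0 [-0.09  0.88 -0.38  2.22  1.42  0.22  0.43] minq6 0.219 tilt [0.022 0.081]
[0.442 0.122 0.045] -1 [-0.05  0.9  -0.52  2.25  1.64  0.41 -0.83] minq6 0.207 tilt [0.08  0.025]
det 1.5
[0.656 0.
[... 2308 characters left out ...]
42 0.122 0.045] 2 [-0.48  0.87  0.19  2.27  1.07 -0.16 -0.26] minq6 -0.158 tilt [0.08  0.025]
half+
[0.656 0.18  0.144] 3.14 [ 0.15  1.17 -1.21  1.36  1.03  1.4   3.25] minq6 0.800 tilt [-0.08  -0.025]
[0.47 0.13 0.1 ] 0 [ 0.28  1.09 -1.22  2.    1.15  1.11  2.81] minq6 0.800 tilt [-0.08  -0.025]
[0.442 0.122 0.028] 0 [ 0.25  1.19 -1.13  2.1   1.34  1.03  2.64] minq6 0.800 tilt [-0.08  -0.025]
half-
[0.656 0.18  0.144] -3.14 [-0.49  0.93  0.32  1.4  -0.31  0.95 -2.05] minq6 0.764 tilt [-0.08  -0.025]
[0.47 0.13 0.1 ] 0 [-0.49  0.79  0.22  2.04 -0.38  0.44 -1.94] minq6 0.439 tilt [-0.08  -0.025]
[0.442 0.122 0.028] 0 [-0.42  0.91  0.1   2.14 -0.43  0.2  -1.9 ] minq6 0.198 tilt [-0.08  -0.025]
```

```bash
sed -i 's/Qt=R.from_rotvec(\[0,0,dy\*k\/n\])\*Qs/Qt=Qs*R.from_rotvec([0,0,-dy*k\/n])/' sim.py; python3 - <<'E'
from sim import *
q=[-.07,.88,-.52,1.54,.58,.79,.36];A=(.6556,.1802,.144)
for w in (1,1.4):
  track(q,[(A,w),((.47,.13,.1),0),((.4417,.1215,.055),0),((.4417,.1215,.055),-w),((.4417,.1215,.028),0)]);print()
  track(q,[((.56,.155,.12),w),((.4417,.1215,.055),0),((.4417,.1215,.055),-w),((.4417,.1215,.028),0)]);print()
E
```

```text
[0.656 0.18  0.144] 1 [ 0.04  0.94 -0.76  1.53  0.8   0.9   1.19] minq6 0.793 tilt [0.08  0.025]
[0.47 0.13 0.1 ] 0 [-0.03  0.79 -0.55  2.15  1.14  0.43  0.67] minq6 0.429 tilt [0.08  0.025]
[0.442 0.122 0.055] 0 [-0.11  0.86 -0.43  2.25  1.61  0.32  0.2 ] minq6 0.310 tilt [0.08  0.025]
[0.442 0.122 0.055] -1 [-0.04  0.88 -0.53  2.25  1.58  0.41 -0.77] minq6 0.310 tilt [0.08  0.025]
[0.442 0.122 0.028] 0 [-0.03  0.95 -0.56  2.25  1.72  0.45 -0.9 ] minq6 0.310 tilt [0.08  0.025]

[0.56  0.155 0.12 ] 1 [ 0.05  0.86 -0.69  1.86  0.91  0.67  0.98] minq6 0.673 tilt [0.08  0.025]
[0.442 0.122 0.055] 0 [-0.12  0.86 -0.41  2.25  1.61  0.31  0.19] minq6 0.298 tilt [0.08  0.025]
[0.442 0.122 0.055] -1 [-0.05  0.88 -0.52  2.25  1.58  0.4  -0.78] minq6 0.298 tilt [0.08  0.025]
[0.442 0.122 0.028] 0 [-0.04  0.95 -0.55  2.25  1.72  0.45 -0.91] minq6 0.298 tilt [0.08  0.025]

[0.656 0.18  0.144] 1.4 [ 0.08  0.97 -0.85  1.53  0.88  0.95  1.54] minq6 0.795 tilt [0.08  0.025]
[0.47 0.13 0.1 ] 0 [ 0.05  0.83 -0.69  2.15  1.22  0.53  1.  ] minq6 0.532 tilt [0.08  0.025]
[0.442 0.122 0.055] 0 [ 0.    0.9  -0.62  2.25  1.57  0.47  0.64] minq6 0.469 tilt [0.08  0.025]
[0.442 0.122 0.055] -1.4 [ 0.05  0.92 -0.7   2.25  1.56  0.54 -0.75] minq6 0.469 tilt [0.08  0.025]
[0.442 0.122 0.028] 0 [ 0.05  0.99 -0.7   2.25  1.67  0.57 -0.85] minq6 0.469 tilt [0.08  0.025]

[0.56  0.155 0.12 ] 1.4 [ 0.09  0.89 -0.79  1.86  0.99  0.74  1.32] minq6 0.737 tilt [0.08  0.025]
[0.442 0.122 0.055] 0 [-0.01  0.89 -0.6   2.25  1.57  0.46  0.64] minq6 0.458 tilt [0.08  0.025]
[0.442 0.122 0.055] -1.4 [ 0.04  0.92 -0.69  2.25  1.56  0.54 -0.75] minq6 0.458 tilt [0.08  0.025]
[0.442 0.122 0.028] 0 [ 0.04  0.98 -0.69  2.25  1.68  0.56 -0.85] minq6 0.458 tilt [0.08  0.025]
```

By the fitted arm model, a detour solves it: turn about −1 rad now, come in and go down, then turn back low. That keeps joint 6 above about 0.3.

Request:
play_rows(
  targets=[
    {"jaw": 1,"dx": 0,"dy": 0,"dz": 0,"yaw": -0.07},
    {"jaw": 1,"dx": 0,"dy": 0,"dz": 0,"yaw": -0.12},
    {"jaw": 1,"dx": 0,"dy": 0,"dz": 0,"yaw": -0.12},
    {"jaw": 1,"dx": 0,"dy": 0,"dz": 0,"yaw": -0.12},
    {"jaw": 1,"dx": 0,"dy": 0,"dz": 0,"yaw": -0.12},
  ],
)

```text
clock: 30.5
tool_pos: [0.6509, 0.1788, 0.1488]
eef_rot: [-0.088, 0.995, 0.01, 0.037]
contact_force: [0.6, -0.1, -1.3]
opening: 0.272
```

Request:
play_rows(
  targets=[
    {"jaw": 1,"dx": 0,"dy": 0,"dz": 0,"yaw": -0.12},
    {"jaw": 1,"dx": 0,"dy": 0,"dz": 0,"yaw": -0.12},
    {"jaw": 1,"dx": 0,"dy": 0,"dz": 0,"yaw": -0.12},
    {"jaw": 1,"dx": 0,"dy": 0,"dz": 0,"yaw": -0.12},
    {"jaw": 1,"dx": 0,"dy": 0,"dz": 0,"yaw": -0.05},
  ],
)

```text
clock: 31.0
tool_pos: [0.6445, 0.1758, 0.1527]
eef_rot: [-0.359, 0.933, -0.003, 0.036]
contact_force: [-0.6, -1.3, -0.5]
opening: 0.268
```

```bash
python3 go.py .47 .13 .1 -.398
```

```text
t 31.0 dxyz mm [163.2  84.5  39.6] yaw 1.133 tilt [ 0.069  0.021 -0.997] pos [0.6445 0.1758 0.1527] q [ 0.06  0.93 -0.8   1.56  0.82  0.93  1.3 ] F [-0.6 -1.3 -0.5] open 0.268
```

Request:
play_rows(
  targets=[
    {"jaw": 1,"dx": 0.022,"dy": 0.012,"dz": 0.004,"yaw": 0},
    {"jaw": 1,"dx": 0.034,"dy": 0.018,"dz": 0.008,"yaw": 0},
    {"jaw": 1,"dx": 0.036,"dy": 0.018,"dz": 0.008,"yaw": 0},
    {"jaw": 1,"dx": 0.036,"dy": 0.018,"dz": 0.008,"yaw": 0},
    {"jaw": 1,"dx": 0.022,"dy": 0.011,"dz": 0.005,"yaw": 0},
  ],
)

```text
clock: 31.5
tool_pos: [0.4773, 0.1301, 0.1111]
eef_rot: [-0.359, 0.933, -0.002, 0.038]
contact_force: [1.4, -1.0, -1.5]
opening: 0.267
```

```bash
python3 go.py .4417 .1215 .06 -.398
```

```text
t 31.5 dxyz mm [35.6 19.  48.2] yaw 1.131 tilt [ 0.072  0.023 -0.997] pos [0.4773 0.1301 0.1111] q [ 0.03  0.79 -0.64  2.12  1.09  0.51  0.85] F [ 1.4 -1.  -1.5] open 0.267
```

Request:
play_rows(
  targets=[
    {"jaw": 1,"dx": 0.014,"dy": 0.007,"dz": 0.01,"yaw": 0},
    {"jaw": 1,"dx": 0.012,"dy": 0.006,"dz": 0.014,"yaw": 0},
    {"jaw": 1,"dx": 0.004,"dy": 0.002,"dz": 0.012,"yaw": 0},
    {"jaw": 1,"dx": 0,"dy": 0,"dz": 0.005,"yaw": 0},
    {"jaw": 1,"dx": 0,"dy": 0,"dz": 0,"yaw": 0},
  ],
)

```text
clock: 32.0
tool_pos: [0.4375, 0.1168, 0.0716]
eef_rot: [-0.361, 0.932, -0.005, 0.035]
contact_force: [-0.7, -0.1, -1.1]
opening: 0.272
```

```bash
python3 go.py .4417 .1215 .05 -.398
```

```text
t 32.0 dxyz mm [-4.9  1.4 21.9] yaw 1.135 tilt [ 0.068  0.017 -0.998] pos [0.4375 0.1168 0.0716] q [-0.07  0.83 -0.49  2.26  1.46  0.37  0.47] F [-0.7 -0.1 -1.1] open 0.272
```

Good: joint 6 is at 0.37. Now turn back.

Request:
play_rows(
  targets=[
    {"jaw": 1,"dx": -0.002,"dy": 0,"dz": 0.002,"yaw": 0.07},
    {"jaw": 1,"dx": -0.002,"dy": 0,"dz": 0.002,"yaw": 0.12},
    {"jaw": 1,"dx": 0,"dy": 0,"dz": 0.002,"yaw": 0.12},
    {"jaw": 1,"dx": 0,"dy": 0,"dz": 0.002,"yaw": 0.12},
    {"jaw": 1,"dx": 0,"dy": 0,"dz": 0.002,"yaw": 0.12},
  ],
)

```text
clock: 32.5
tool_pos: [0.441, 0.119, 0.0667]
eef_rot: [-0.083, 0.996, 0.005, 0.037]
contact_force: [0.1, -0.2, -1.5]
opening: 0.269
```

Request:
play_rows(
  targets=[
    {"jaw": 1,"dx": 0,"dy": 0,"dz": 0,"yaw": 0.12},
    {"jaw": 1,"dx": 0,"dy": 0,"dz": 0,"yaw": 0.12},
    {"jaw": 1,"dx": 0,"dy": 0,"dz": 0,"yaw": 0.12},
    {"jaw": 1,"dx": 0,"dy": 0,"dz": 0,"yaw": 0.09},
    {"jaw": 1,"dx": 0,"dy": 0,"dz": 0,"yaw": 0.03},
  ],
)

```text
clock: 33.0
tool_pos: [0.4412, 0.1184, 0.0717]
eef_rot: [0.168, 0.985, 0.015, 0.037]
contact_force: [0.4, -0.2, -1.3]
opening: 0.27
```

```bash
python3 go.py .4417 .1215 .05 -.398
```

```text
t 33.0 dxyz mm [ 2.   2.2 21.7] yaw 0.063 tilt [ 0.079  0.018 -0.997] pos [0.4412 0.1184 0.0717] q [-0.06  0.83 -0.51  2.26  1.49  0.38 -0.63] F [ 0.4 -0.2 -1.3] open 0.270
```

Request:
play_rows(
  targets=[
    {"jaw": 1,"dx": 0.001,"dy": 0.002,"dz": 0.005,"yaw": 0.03},
    {"jaw": 1,"dx": 0.001,"dy": 0,"dz": 0.012,"yaw": 0.03},
    {"jaw": 1,"dx": 0,"dy": 0,"dz": 0.01,"yaw": 0},
    {"jaw": 1,"dx": 0,"dy": 0,"dz": 0.005,"yaw": 0},
    {"jaw": 1,"dx": 0,"dy": 0,"dz": 0,"yaw": 0},
  ],
)

```text
clock: 33.5
tool_pos: [0.4438, 0.1212, 0.0441]
eef_rot: [0.199, 0.979, 0.018, 0.04]
contact_force: [-0.0, 0.7, -1.3]
opening: 0.273
```

```bash
python3 go.py .4417 .1215 .028 -.398
```

```text
t 33.5 dxyz mm [ 3.2 -1.3 15.8] yaw -0.002 tilt [ 0.086  0.019 -0.996] pos [0.4438 0.1212 0.0441] q [-0.06  0.9  -0.53  2.26  1.67  0.42 -0.87] F [-0.   0.7 -1.3] open 0.273
```

Request:
play_rows(
  targets=[
    {"jaw": 1,"dx": 0.002,"dy": -0.001,"dz": 0.006,"yaw": 0},
    {"jaw": 1,"dx": 0.001,"dy": 0,"dz": 0.006,"yaw": 0},
    {"jaw": 1,"dx": 0,"dy": 0,"dz": 0.002,"yaw": 0},
    {"jaw": 1,"dx": 0,"dy": 0,"dz": 0,"yaw": 0},
    {"jaw": 1,"dx": 0,"dy": 0,"dz": 0,"yaw": 0},
  ],
)

```text
clock: 34.0
tool_pos: [0.4426, 0.1217, 0.0316]
eef_rot: [0.2, 0.979, 0.018, 0.042]
contact_force: [-0.2, -0.4, -1.5]
opening: 0.269
```

```bash
python3 go.py .4417 .1215 .028 -.398; python3 - <<'E'
from plant import r
import cv2
s=r.snapshot("side");cv2.imwrite("pics/side4.png",cv2.resize(s["frame"][100:300,180:480,::-1],(800,533)))
E
```

```text
t 34.0 dxyz mm [ 1.  -0.7  3.5] yaw -0.002 tilt [ 0.089  0.019 -0.996] pos [0.4426 0.1217 0.0316] q [-0.05  0.94 -0.55  2.27  1.74  0.45 -0.95] F [-0.2 -0.4 -1.5] open 0.269
```

View pics/side4.png

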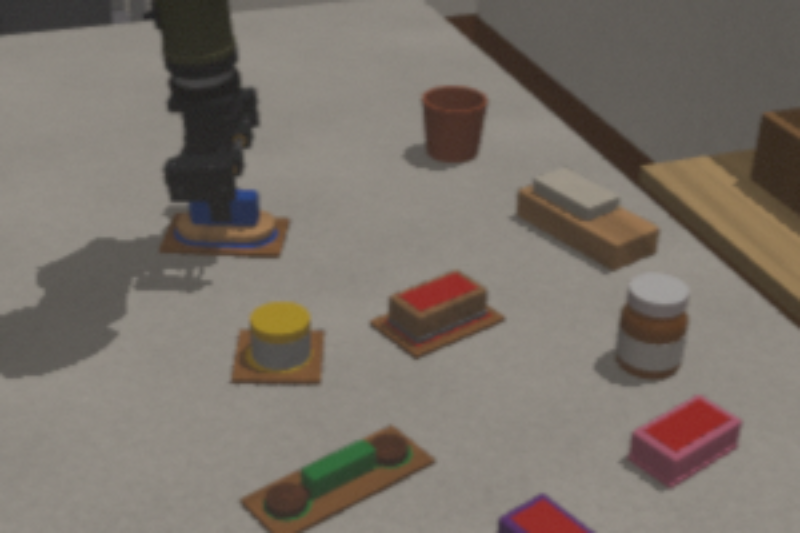

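The block, spatula and tin all sit on their boards, and the float is just above the blue silhouette. I'll lower it 2–3 mm and release.

Request:
play_rows(
  targets=[
    {"jaw": 1,"dx": 0.001,"dy": 0,"dz": 0.002,"yaw": 0},
    {"jaw": 1,"dx": 0,"dy": 0,"dz": 0.001,"yaw": 0},
    {"jaw": 1,"dx": 0,"dy": 0,"dz": 0,"yaw": 0},
    {"jaw": 0,"dx": 0,"dy": 0,"dz": 0,"yaw": 0},
    {"jaw": 0,"dx": 0,"dy": 0,"dz": 0,"yaw": 0},
  ],
)

```text
clock: 34.55
tool_pos: [0.4424, 0.1224, 0.029]
eef_rot: [0.199, 0.979, 0.019, 0.043]
contact_force: [-0.1, -0.5, 0.3]
opening: 0.429
```

Request:
play_rows(
  targets=[
    {"jaw": 0,"dx": 0,"dy": 0,"dz": 0,"yaw": 0},
    {"jaw": 0,"dx": 0,"dy": 0,"dz": 0,"yaw": 0},
    {"jaw": 0,"dx": 0,"dy": 0,"dz": 0,"yaw": 0},
    {"jaw": 0,"dx": 0,"dy": 0,"dz": -0.02,"yaw": 0},
    {"jaw": 0,"dx": 0,"dy": 0,"dz": -0.03,"yaw": 0},
  ],
)

```text
clock: 35.05
tool_pos: [0.4365, 0.1208, 0.0769]
eef_rot: [0.2, 0.979, 0.018, 0.04]
contact_force: [-1.2, -0.0, -0.0]
opening: 0.881
```

Request:
play_rows(
  targets=[
    {"jaw": 0,"dx": 0,"dy": 0,"dz": -0.03,"yaw": 0},
    {"jaw": 0,"dx": 0,"dy": 0,"dz": -0.04,"yaw": 0},
    {"jaw": 0,"dx": 0,"dy": 0,"dz": -0.04,"yaw": 0},
    {"jaw": 0,"dx": 0,"dy": 0.03,"dz": -0.03,"yaw": 0},
    {"jaw": 0,"dx": 0,"dy": 0.035,"dz": -0.01,"yaw": 0},
  ],
)

```text
clock: 35.55
tool_pos: [0.4468, 0.174, 0.2301]
eef_rot: [0.202, 0.979, 0.014, 0.039]
contact_force: [0.6, 1.1, -0.9]
opening: 1.003
```

Request:
play_rows(
  targets=[
    {"jaw": 0,"dx": 0,"dy": 0.04,"dz": 0,"yaw": 0},
    {"jaw": 0,"dx": 0,"dy": 0.04,"dz": 0,"yaw": 0},
    {"jaw": 0,"dx": 0,"dy": 0.04,"dz": 0,"yaw": 0},
    {"jaw": 0,"dx": 0,"dy": 0.025,"dz": 0,"yaw": 0},
    {"jaw": 0,"dx": 0,"dy": 0,"dz": 0,"yaw": 0},
  ],
)

```text
clock: 36.05
tool_pos: [0.5062, 0.3155, 0.2401]
eef_rot: [0.201, 0.979, 0.016, 0.041]
contact_force: [0.2, -1.1, -0.1]
opening: 1.004
```

```bash
python3 - <<'E'
from plant import r
import cv2,numpy as np
print(r.get_state()["tool_pos"],r.get_state()["clock"])
for n in("side","top"):
    s=r.snapshot(n); np.savez("%s0.npz"%n,**s)
    cv2.imwrite("pics/%s9.png"%n,s["frame"][:,:,::-1])
E
python3 meas.py | grep -v side
```

```text
[0.50622934 0.31546392 0.24011494] 36.05
top red [451.8 154.1] 442 z 0.0334->0.032 rect [ 0.7299 -0.3784] mean [ 0.7296 -0.3785] ang 0.324 [76.4 38.8]
top red [349.1 201. ] 413 z 0.0394->0.042 rect [ 0.6015 -0.118 ] mean [ 0.6015 -0.118 ] ang 0.261 [73.4 36.9]
top red [337.2 200.5] 35 z 0.0071->0.006 rect [ 0.6072 -0.0893] mean [ 0.6071 -0.0893] ang 0.315 [68.2  3.6]
top red [487.7 219.6] 405 z 0.0333->0.032 rect [ 0.564  -0.4647] mean [ 0.5641 -0.4649] ang -1.247 [72.6 34.7]
top blue [263.8 264.4] 64 z 0.0069->0.006 rect [0.4384 0.0958] mean [0.4396 0.0931] ang -0.228 [104.   21.7]
top blue [249.1 263.6] 284 z 0.0521->0.046 rect [0.4418 0.1228] mean [0.4418 0.1229] ang -0.402 [74.7 23. ]
top green [428.6 271.5] 218 z 0.0281->0.032 rect [ 0.4293 -0.3173] mean [ 0.4328 -0.3163] ang 0.384 [75.6 21.4]
top yellow [351.1 268.1] 491 z 0.0484->0.046 rect [ 0.4366 -0.1255] mean [ 0.4369 -0.1251] ang 0.801 [59.4 58.3]
```

View pics/top9.png

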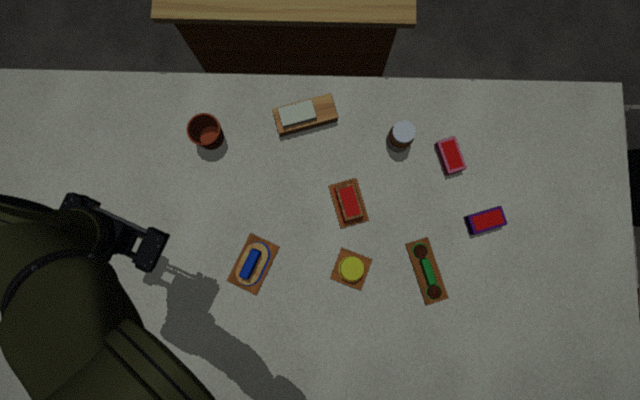

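```bash
python3 - <<'E'
from h import *
s=dict(np.load("top0.npz"))
for n,col,z,px,t in (("block","red",.038,(349,201),(.6027,-.118,.309)),("float","blue",.052,(249,264),(.4417,.1215,-.398)),("tin","yellow",.048,(351,268),(.4347,-.1267,0)),("spat","green",.028,(429,271),(.434,-.318,.322))):
    b=min(blobs(s,HUES[col],60),key=lambda b:np.hypot(*(b[0]-px))); uv=b[2]; D=depth(s,uv); uv=uv[D[:,2]>z-.006]
    f=fit(plane(s,uv,z)); print(n,f[0].round(4),f[1].round(4),"ang %.3f"%f[2],f[3].round(1),"err mm",((f[0]-t[:2])*1e3).round(1),"dang %.3f"%(f[2]-t[2]))
E
```

```text
block [ 0.602  -0.1183] [ 0.602  -0.1183] ang 0.261 [73.7 37.1] err mm [-0.7 -0.3] dang -0.048
float [0.442  0.1217] [0.442  0.1219] ang -0.402 [74.3 22.9] err mm [0.3 0.2] dang -0.004
tin [ 0.4374 -0.1267] [ 0.4369 -0.1269] ang -0.314 [56.2 55.6] err mm [ 2.7 -0. ] dang -0.314
spat [ 0.4334 -0.3168] [ 0.4334 -0.3168] ang 0.319 [65.6 18.9] err mm [-0.6  1.2] dang -0.003
```

All four are well within tolerance, so I'm handing in.

```bash
python3 -c "
from plant import r
print(r.finish_job())"
```

```text
the job is handed in; nothing more can be done
None
```

All four tools are on their own boards and released, and I handed the job in at about 36 s of the 112 s. Finishing gives no verdict, so what follows is from my own last checks.

The last top view was measured against each silhouette:

| Tool | Off centre | Off line |
|---|---|---|
| Sanding block | 0.8 mm | 0.05 rad |
| Plaster float | 0.4 mm | 0.004 rad |
| Spatula | 1.3 mm | 0.003 rad |
| Wax tin | 2.7 mm | does not count |

- **Height:** the tops read within about 1.5 mm of what they should be with each tool resting on its board.
- **Surroundings:** the jar, the pot and the look-alikes appear at the same places in the picture as at the start, and the gripper was clear of everything, about 0.24 m up.
- **Joint limit:** joint 6 came close to its lower limit of 0.04 twice.
    - **Tin:** it reached 0.05, so I left the tin 2.7 mm outward.
    - **Float:** the arm had drifted about 0.06 rad off vertical, and the first descent stopped at 0.07, so I backed off. I turned the wrist away and back to come in with more room, and that worked.
- **Not checked:** I read no separate tilt or speed for the tools. The heights and the last pictures showed nothing leaning or moving.

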